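# Open up the coin stall's display case

## Task

Open the stall for trade: first clear every presentation box off the case's sliding cover into the white stock tray, then fit the loose crank on the square shaft until it sits down on the shaft's collar, and wind it clockwise until the cover is fully open. Lift the crank off and lay it flat on its cork mat again, and, at any time, swivel the sign half a turn so that its ring side squarely faces the customers on the far side of the table. Leave the mug, the calculator and the tin where they are.

Things in the scene. Friction and masses are not known exactly. Their poses are not given: they have to be found in the camera images.
- case: Fixed wooden display case, top 70 mm above the table. Origin on the table under its front window; x away from the robot: x -120 to 310 mm, y -130 to 130. The flush closed cover fills x -108 to 104, y -117 to 117. On its right (y -130 to -200, x -65 to 45 mm, top 70 mm) the dark gear housing with the upright square shaft at x -10, y -165 mm.
- cover (a joint): How far the aluminium sliding cover is open, in m: 0 closed, 0.167 fully open (it slides along the case's +x). Geared to the shaft, 18 mm per rad; it has no handle.
- shaft (a joint): Angle of the upright square shaft, rad, growing CLOCKWISE seen from above, stops at 0 and 9.3 (about one and a half turns open the cover fully). It turns stiffly, about 0.2 N m, that is 2 to 4 N at the crank's knob, and stays where it is left.
- shaft_seat (a point): Point on the shaft's axis on top of its round collar (36 mm diameter), 82 mm above the table, where the crank's underside rests; turns with the shaft, z up, x and y square to the shaft's flats. The shaft above it is 18 x 18 mm, 40 mm tall, its top 6 mm reduced to 14 x 14 mm.
- crank: Loose steel crank, 0.33 kg, lies flat, knob up. Origin on the hub's axis at its underside, z up, arm along +x. Hub 38 x 38 mm (sides along x, y), 45 tall, square through hole 20.5 mm (sides along x, y): fits the shaft in any of four quarter turns. Arm: flat bar 22 wide, 10 thick, at the underside, out to x 104 mm. Fitted, the arm sweeps 12 mm above the cover.
- crank_knob (a point): Middle of the crank's black upright knob, a cylinder 24 mm in diameter, from 12 to 66 mm above the crank's underside (this point at 39 mm), 90 mm from the hub's axis along the crank's x. It spins freely on its pin, so it can be held in the fingers while it is carried round.
- mat: Fixed cork mat, 200 mm (its x) by 150 mm (its y), 3 mm thick, origin under its centre; the crank's place. The crank's hub axis must end over the mat.
- tray: Fixed white open stock tray, outside 250 mm (its x) by 180 mm (its y), 40 mm tall, walls 4 mm, floor about 4 mm; origin at the centre of its underside. Room for three boxes side by side, their length across the tray (along its y).
- box1: Closed dark wooden presentation box, 100 (its x) x 40 (its y) x 28 mm (its z), about 0.12 kg; origin at the centre of its underside. Lies on the cover at the start, or is absent.
- box2: A second box like box1, or absent.
- box3: A third box like box1, or absent.
- stand: Fixed stand of the sign: round foot 70 mm in diameter and a post; origin under the post's axis on the table; its x axis points to the customers (away from the robot, roughly).
- sign (a joint): Angle of the sign panel about the upright post axis, rad, counter-clockwise seen from above; turns either way from -4.5 to 4.5, stays where left (about 0.03 N m). 0: the straight-bar side faces the customers (stand's +x), the ring side faces the robot. pi or -pi: the ring side squarely faces the customers.
- sign_top (a point): Middle of the top edge of the white sign panel, on the post axis, 172 mm above the table; turns with the panel. The panel is 10 mm thick (its x), 120 mm wide (its y), 90 mm tall below this point. A black ring on one side and a straight bar on the other stand up to 4 mm proud; the top 12 mm is bare on both sides.
- mug: White mug, 76 mm in diameter, 90 mm tall, origin under its centre; not to be disturbed.
- calculator: Black calculator lying flat, 110 x 62 x 18 mm, origin under its centre; not to be disturbed.
- tin: Aluminium tin, 76 mm in diameter, 55 mm tall, origin under its centre; not to be disturbed.
There are look-alikes about, which are no part of the job. What is shaped like the box2 but turquoise is not meant. What is shaped like the crank but green is not meant.

How it is judged:
On the way, in this order (a step that is already met when the one before it is completed fails the run):
1. every box is in the tray (x of box1 in the frame of tray between -0.118 and 0.118 m and y of box1 in the frame of tray between -0.083 and 0.083 m and z of box1 in the frame of tray between -0.01 and 0.06 m and x of box2 in the frame of tray between -0.118 and 0.118 m and y of box2 in the frame of tray between -0.083 and 0.083 m and z of box2 in the frame of tray between -0.01 and 0.06 m and x of box3 in the frame of tray between -0.118 and 0.118 m and y of box3 in the frame of tray between -0.083 and 0.083 m and z of box3 in the frame of tray between -0.01 and 0.06 m), for 0.2 s.
2. the crank is seated on the shaft (horizontal distance between crank and shaft_seat below 0.004 m and z of crank in the frame of shaft_seat between -0.004 and 0.004 m), for 0.2 s.
3. the cover is wound fully open, with the crank on the shaft (all of step 2 and value of joint cover above 0.158 m), for 0.2 s.
4. the crank is off the shaft and lies on its mat (x of crank in the frame of mat between -0.1 and 0.1 m and y of crank in the frame of mat between -0.075 and 0.075 m and z of crank in the frame of mat between -0.005 and 0.01 m and angle between crank's own z axis and vertical below 0.12 rad and linear speed of crank below 0.02 m/s), for 0.2 s.
At the end, for the whole second after the job is handed in: Every box present rests in the tray (origin inside its walls, under 60 mm above its underside); cover open over 158 mm; crank flat (within 0.12 rad) with its hub axis over the mat; the sign's ring side faces the customers within 0.22 rad (all of step 1 and all of step 4 and linear speed of each of box1, box2, box3 below 0.02 m/s and value of joint cover above 0.158 m and (value of joint sign between 2.92 and 3.36 rad or value of joint sign between -3.36 and -2.92 rad)); the robot touches nothing.
It fails at once if the mug is pushed more than 30 mm (distance of mug from where it was at the start of the episode above 0.03 m).
It fails at once if the calculator is pushed more than 30 mm (distance of calculator from where it was at the start of the episode above 0.03 m).
It fails at once if the tin is pushed more than 30 mm (distance of tin from where it was at the start of the episode above 0.03 m).
It fails at once if the mug is tipped (angle between mug's own z axis and vertical above 0.5 rad).
Of box1, box2, box3 only 1 to 3 are there at a start; the rules pass over those that are not, and their reading is None.
At some moment in a run one of crank, box1, box2, box3 may be knocked a few centimetres aside while the robot is not near it.
Once in a run the grip may slacken for a moment while it holds something.
It also fails if it takes over 210 s, if anything falls off the work surface, if the arm or the gripper's body presses on something with over 40 N, if the wrist force passes 120 N, or if a joint passes its speed limit or range.

## Robot

A 6-joint arm with a two-finger parallel gripper is mounted at the origin on the work surface. World frame = base frame: x ahead of the robot, y to its left, z up, the work surface at z = 0. Lengths are in m, angles in rad, forces in N, time in s.
With the tool pointing down it reaches from about 0.325 to 0.875 m from the base axis. Payload 4.4 kg.
Tool frame: the origin (TCP) lies on the centre line of the jaws, within the pads' length; the fingertips stand 25 mm ahead of it and the grasp point (between the pads) lies 6 mm ahead of it; z points along the fingers, y is the line along which they close (so a half turn about z gives the same grasp; the last joint's range is limited). The gripper opens to 85 mm and grips with 20 to 120 N. Pads are 22 mm wide; open, the fingers measure 114 mm over their backs; the gripper's body (76 mm by 85 mm) begins 54 mm behind the grasp point. The pads swing forward as they close: fully open they stand 13 mm farther back than shut.
Start: joints at [1.107, 0.207, 1.542, -0, 1.393, -0.15], TCP at [0.177, 0.547, 0.231] pointing down, gripper open.
Joint ranges: [-2.73, 2.73], [-0.86, 2.22], [0.23, 2.46], [-1.11, 4.25], [0.08, 2.63], [-2.82, 2.82]. Speed limits (rad/s): [2.79, 2.79, 3.14, 3.14, 3.14, 3.14].

## Interface

Orientations are given as a unit quaternion [w, x, y, z].
In Python, from station import monitor, optics, job gives the robot as it stands. The module is installed in compiled form; this text tells all that it offers.
- The arm moves only by the shell command python3 -m creep 'ROWS' [FORCE]. ROWS is JSON, a list of rows, each an object of numbers: "x", "y", "z": the shift along the tool's x, y, z in cm; "twist": the turn about the tool's z in degrees; "claw": the opening, from -1 (shut) to 1 (fully open). A call has 1 to 20 rows; each row shifts and turns the commanded pose from where the row before left it, along the tool's axes as they then stand; what a row does not reach is not made up. A row lasts 1/10 s, in which the tool goes at most 50 mm and 8.59 degrees, less where a joint would pass 70% of its speed; a pose out of reach is approached as far as the arm can. A call with a gripper value outside its range is refused whole. The fingers move at their own pace and stop on an object; FORCE is the grip in N (left out, the last holds). Time passes only in rows, so rows that do not move let the fingers close. It gives the time, the measured TCP pose, the force, the opening and the grip force at its end, in the units of the state.
- monitor.state(): the state, without advancing time (a new reading comes with each control period).
- optics.get_image(name): name is "scene" or "top" or "wrist"; returns a dict with "frame" (384x512x3 uint8, red, green, blue), "intrinsics" (3x3 intrinsics, pixels), "D" ([k1, k2, p1, p2, k3] as OpenCV has them; the pictures are not rectified), "rvec" (rotation vector, rad) and "tvec" (3), from world to camera coordinates, as OpenCV has them. Camera axes: x right, y down, z forward; pixel columns grow to the right and rows downward; lengths in m; the calibration is good to about 2 mm. A picture is of the moment at which its call begins. There is no depth.
- job.close_job(): hands the job in; it is judged then, once.
The state is a dict: "time": time; "joint_positions": joint angles; "qvel": joint speeds; "tau": joint torques, N m; "position": TCP position; "eef_rot": TCP orientation; "ft_force": force on the tool from outside, world axes, zero at the start; "moment": the same for the moment, N m; "gripper_width": opening from 0.0 (shut) to 1.0 (fully open); "finger_force": force on a finger pad.
Only numpy, scipy, OpenCV 4.12 (cv2) and the standard library are available. Lean on these libraries where they do the work, as an engineer would, in place of code of your own. Each camera call takes 0.05 s, during which the arm holds its last target. There are 200 camera calls.

## Working session

There is one attempt and no reset: what is moved stays moved. The work goes in short steps, Python scripts to look and compute and a shell command to move; the robot and the scene stay as the last step left them, time stands still between calls to the robot, and variables do not carry over. Pictures are saved under pics/ and viewed, at most 14 in all, crops included, and the job is handed in when it is done.

```bash
mkdir -p pics; cat > h.py <<'E'
import numpy as np, cv2
from station import monitor, optics, job
from scipy.spatial.transform import Rotation as R
def grab(n,save=None):
    d=optics.get_image(n); 
    if save: cv2.imwrite(f'pics/{save}.png',d['frame'][:,:,::-1])
    return d
def ray(d,uv):
    uv=np.array(uv,float).reshape(-1,1,2)
    n=cv2.undistortPoints(uv,d['intrinsics'],np.array(d['D'],float)).reshape(-1,2)
    M=cv2.Rodrigues(np.array(d['rvec'],float))[0]; t=np.array(d['tvec'],float).ravel()
    return -M.T@t,(np.c_[n,np.ones(len(n))])@M
def onplane(d,uv,z):
    o,r=ray(d,uv); s=(z-o[2])/r[:,2]; return (o+r*s[:,None])[:,:2]
def proj(d,P):
    return cv2.projectPoints(np.array(P,float).reshape(-1,1,3),np.array(d['rvec'],float),np.array(d['tvec'],float),d['intrinsics'],np.array(d['D'],float))[0].reshape(-1,2)
E
python3 - <<'E'
from h import *
import pickle
s=monitor.state(); print(s)
D={n:grab(n,n+'0') for n in('scene','top','wrist')}
pickle.dump(D,open('d0.pkl','wb'))
for n in D: print(n,ray(D[n],[[256,192]]))
a=np.vstack([D['scene']['frame'],D['top']['frame']])
E
```

```text
{'time': 0.0, 'joint_positions': array([ 1.10650641e+00,  2.07436825e-01,  1.54293864e+00, -2.36323245e-05,
        1.39348850e+00, -1.50487166e-01]), 'qvel': array([ 0.00087266,  0.00014339, -0.00016332,  0.00088497,  0.0006608 ,
        0.00158104]), 'tau': array([ 1.77900151e-04, -3.83032250e+01, -2.91596389e+01, -1.94943436e-04,
        1.07137774e-02, -1.88718707e-05]), 'position': array([0.17716271, 0.54624258, 0.23002346]), 'eef_rot': array([-3.32533657e-04,  1.56256226e-01,  9.87715901e-01, -1.08594594e-03]), 'ft_force': array([ 0.27494739,  0.22767762, -0.12187772]), 'moment': array([-0.00707796,  0.02890934, -0.00495711]), 'finger_force': 0.0, 'gripper_width': 1.0002292224135731}
scene (array([1.34826852, 0.10315569, 0.97203824]), array([[-0.70201099, -0.12273188, -0.70155048]]))
top (array([ 0.35391697, -0.07688728,  1.80518895]), array([[ 0.07404658,  0.00836348, -0.99731806]]))
wrist (array([0.11592942, 0.56693295, 0.37329503]), array([[ 0.24472799, -0.06878602, -0.96722819]]))
```

View pics/scene0.png

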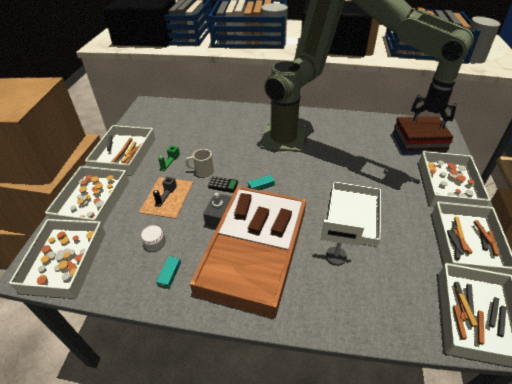

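View pics/top0.png

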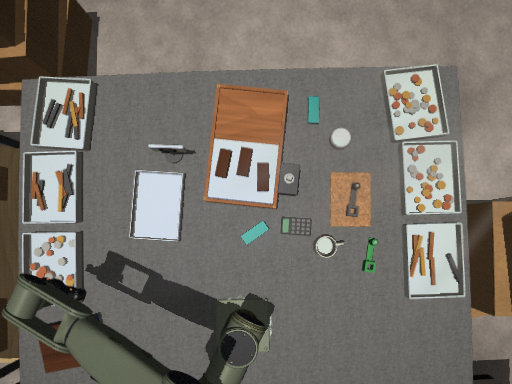

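Scene and top views: three dark boxes on the cover (top px ~(223,163), (245,162), (263,177)), tray at (157,205), sign at (166,149), shaft at (289,178), mat/crank at (352,197). Measuring with masks now.

```bash
cat > m0.py <<'E'
from h import *
import pickle
D=pickle.load(open('d0.pkl','rb')); d=D['top']; im=d['frame']; hsv=cv2.cvtColor(im,cv2.COLOR_RGB2HSV)
print('mm/px',np.diff(onplane(d,[[250,190],[251,190]],0.07),axis=0)*1000)
def comps(mask,roi,z,amin=20,name=''):
    m=np.zeros_like(mask); x0,y0,x1,y1=roi; m[y0:y1,x0:x1]=mask[y0:y1,x0:x1]
    cs,_=cv2.findContours(m.astype(np.uint8),cv2.RETR_EXTERNAL,cv2.CHAIN_APPROX_NONE)
    for c in cs:
        if cv2.contourArea(c)<amin: continue
        p=onplane(d,c.reshape(-1,2),z).astype(np.float32)
        (cx,cy),(w,h),a=cv2.minAreaRect(p*1000)
        if w<h: w,h,a=h,w,a+90
        print(name,'c',round(cx,1),round(cy,1),'size',round(w),round(h),'ang',round((a+90)%180-90,1))
V=hsv[:,:,2];S=hsv[:,:,1];H=hsv[:,:,0]
print(hsv[163,223],hsv[190,230],hsv[120,250],hsv[205,157],hsv[190,337],hsv[197,352],hsv[149,166],hsv[230,110])
comps((V<110),(212,143,276,198),.098,60,'box')
comps((V>190)&(S<40),(128,165,190,245),.004,200,'traywhite')
comps((S>90)&(V>60),(200,80,292,210),.07,300,'case')
comps((S>90)&(V>60),(325,165,376,230),.003,300,'mat')
comps((V<75),(340,178,368,222),.01,40,'crank')
comps((V>150)&(S<60),(145,140,190,156),.172,10,'sign')
comps((V>150)&(S<60),(326,124,356,152),.055,10,'tin')
comps((V>120)&(S<60),(310,232,348,260),.09,10,'mug')
comps((V>110)&(S<60),(281,168,298,190),.082,3,'shaft')
big=np.hstack([cv2.resize(im[135:225,195:295],(400,360),interpolation=cv2.INTER_CUBIC),cv2.resize(im[150:240,290:390],(400,360),interpolation=cv2.INTER_CUBIC)])
cv2.imwrite('pics/c1.png',big[:,:,::-1])
E
python3 m0.py
```

```text
mm/px [[-0.08979441 -3.56131372]]
[  9 147  90] [106  21 226] [ 12 153 162] [107  27 233] [ 14 122 182] [  7  23 101] [20 17 46] [ 24  12 107]
box c 533.6 -88.9 size 95 41 ang -4.6
box c 586.0 50.2 size 99 44 ang -13.0
box c 589.0 -24.8 size 99 43 ang -11.6
traywhite c 447.2 304.0 size 240 162 ang -5.3
case c 653.2 -29.4 size 432 261 ang -7.5
mat c 453.2 -408.6 size 200 149 ang -2.1
sign c 640.2 242.7 size 117 11 ang 86.2
tin c 678.1 -373.9 size 68 67 ang -46.7
mug c 291.8 -309.4 size 93 76 ang -44.5
shaft c 528.6 -180.5 size 36 35 ang -1.7
```

View pics/c1.png

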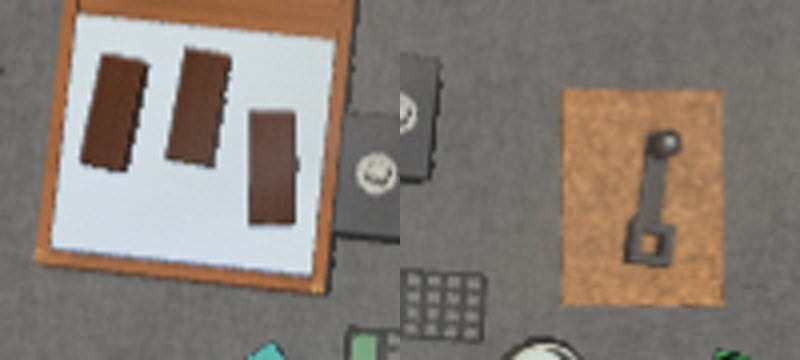

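```bash
cat > go.py <<'E'
import sys
from h import *
# usage: x y z(mm) theta(deg of tool x in world, mod 180 if 'a' appended)
def plan(x,y,z,th):
    s=monitor.state(); q=s['eef_rot']; M=R.from_quat([q[1],q[2],q[3],q[0]]).as_matrix()
    t0=np.degrees(np.arctan2(M[1,0],M[0,0])); tw=-(th-t0)
    tw=(tw+180)%360-180
    d=np.array([x,y,z])/10-s['position']*100
    a=np.radians(th); X=np.array([np.cos(a),np.sin(a),0]); Y=np.array([np.sin(a),-np.cos(a),0])
    print('pos',np.round(s['position']*1000,1),'th',round(t0,1),'q6',round(np.degrees(s['joint_positions'][5])),'tilt',round(np.degrees(np.arccos(-M[2,2])),2),'w',round(s['gripper_width'],3),'F',np.round(s['ft_force'],1),'t',round(s['time'],1))
    print('TWIST %.1f  then x %.2f y %.2f z %.2f'%(tw,d@X,d@Y,-d[2]))
if __name__=='__main__': plan(*map(float,sys.argv[1:5]))
E
python3 go.py 586 50.2 190 167
```

```text
pos [177.2 546.4 230.3] th 162.0 q6 -9 tilt 0.11 w 1.003 F [ 0.1  0.1 -0.7] t 0.1
TWIST -5.0  then x -50.99 y -39.15 z 4.03
```

```bash
python3 -m creep '[{"twist":-5,"claw":0.4},{"x":-3.4,"y":-2.6},{"x":-3.4,"y":-2.6},{"x":-3.4,"y":-2.6},{"x":-3.4,"y":-2.6},{"x":-3.4,"y":-2.6},{"x":-3.4,"y":-2.6},{"x":-3.4,"y":-2.6},{"x":-3.4,"y":-2.6},{"x":-3.4,"y":-2.6},{"x":-3.4,"y":-2.6},{"x":-3.4,"y":-2.6},{"x":-3.4,"y":-2.6},{"x":-3.4,"y":-2.6},{"x":-3.4,"y":-2.6},{"x":-3.4,"y":-2.6,"z":1},{},{},{}]' 50
python3 go.py 586 50.2 98 167
python3 - <<'E'
from h import *
d=grab('wrist','w1')
# predicted tops of boxes
for c in [(586,50.2,-13),(589,-24.8,-11.6)]:
    a=np.radians(c[2]);u=np.array([np.cos(a),np.sin(a)]);v=np.array([-u[1],u[0]])
    P=[[*(np.array(c[:2])+i*50*u+j*20*v)/1000,.098] for i,j in((1,1),(1,-1),(-1,-1),(-1,1))]
    print(proj(d,np.array(P)).round())
E
```

```text
pos [177.2 546.4 230.3] th 162.0 q6 -9 tilt 0.11 w 1.003 F [ 0.1  0.1 -0.7] t 0.1
TWIST -5.0  then x -50.99 y -39.15 z 13.23
[[ 54. 540.]
 [ 32. 539.]
 [  9. 502.]
 [ 32. 503.]]
[[ 19. 544.]
 [ -2. 542.]
 [-27. 506.]
 [ -6. 508.]]invalid input at $[0]: expected keys x, y, z, twist, claw
```

View pics/w1.png

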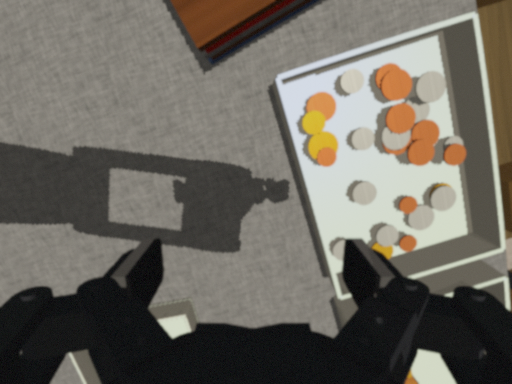

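The wrist view shows the starting place (the move was refused: rows need all keys): fingers at (140,270) and (365,270), a pebble tray at (400,150). I'll repeat it with full rows.

```bash
python3 -m creep '[{"x":0,"y":0,"z":0,"twist":-5,"claw":0.4},{"x":-3.9,"y":-3,"z":0,"twist":0,"claw":0.4},{"x":-3.9,"y":-3,"z":0,"twist":0,"claw":0.4},{"x":-3.9,"y":-3,"z":0,"twist":0,"claw":0.4},{"x":-3.9,"y":-3,"z":0,"twist":0,"claw":0.4},{"x":-3.9,"y":-3,"z":0,"twist":0,"claw":0.4},{"x":-3.9,"y":-3,"z":0,"twist":0,"claw":0.4},{"x":-3.9,"y":-3,"z":0,"twist":0,"claw":0.4},{"x":-3.9,"y":-3,"z":0,"twist":0,"claw":0.4},{"x":-3.9,"y":-3,"z":0,"twist":0,"claw":0.4},{"x":-3.9,"y":-3,"z":0,"twist":0,"claw":0.4},{"x":-3.9,"y":-3,"z":0,"twist":0,"claw":0.4},{"x":-3.9,"y":-3,"z":0,"twist":0,"claw":0.4},{"x":-3.9,"y":-3,"z":2,"twist":0,"claw":0.4},{"x":0,"y":0,"z":0,"twist":0,"claw":0.4},{"x":0,"y":0,"z":0,"twist":0,"claw":0.4}]' 50
python3 go.py 586 50.2 98 167
python3 - <<'E'
from h import *
d=grab('wrist','w2')
for c in [(586,50.2,-13),(589,-24.8,-11.6)]:
    a=np.radians(c[2]);u=np.array([np.cos(a),np.sin(a)]);v=np.array([-u[1],u[0]])
    P=[[*(np.array(c[:2])+i*50*u+j*20*v)/1000,.098] for i,j in((1,1),(1,-1),(-1,-1),(-1,1))]
    print(proj(d,np.array(P)).round().tolist())
E
```

```text
time: 1.8
position: [0.5816, 0.0544, 0.2109]
eef_rot: [-0.002, 0.114, 0.993, 0.0]
ft_force: [-0.6, 0.7, -0.2]
gripper_width: 0.7
finger_force: 0.0
pos [581.6  54.4 210.9] th 166.9 q6 -80 tilt 0.19 w 0.7 F [-0.6  0.7 -0.2] t 1.8
TWIST -0.1  then x -0.52 y -0.31 z 11.29
[[270.0, 247.0], [227.0, 247.0], [224.0, 138.0], [272.0, 138.0]]
[[195.0, 266.0], [153.0, 267.0], [140.0, 162.0], [186.0, 161.0]]
```

View pics/w2.png

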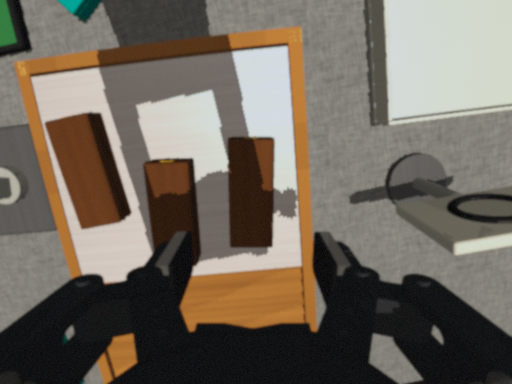

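The wrist view shows the box at (251,192), right where the top-view estimate predicted it, centred between the fingers. Grasp.

```bash
python3 -m creep '[{"x":-0.5,"y":-0.3,"z":4,"twist":0,"claw":0.4},{"x":0,"y":0,"z":4,"twist":0,"claw":0.4},{"x":0,"y":0,"z":2,"twist":0,"claw":0.4},{"x":0,"y":0,"z":1.3,"twist":0,"claw":0.4},{"x":0,"y":0,"z":0,"twist":0,"claw":0.4},{"x":0,"y":0,"z":0,"twist":0,"claw":-1},{"x":0,"y":0,"z":0,"twist":0,"claw":-1},{"x":0,"y":0,"z":0,"twist":0,"claw":-1},{"x":0,"y":0,"z":0,"twist":0,"claw":-1},{"x":0,"y":0,"z":0,"twist":0,"claw":-1},{"x":0,"y":0,"z":0,"twist":0,"claw":-1},{"x":0,"y":0,"z":-4,"twist":0,"claw":-1},{"x":0,"y":0,"z":-4,"twist":0,"claw":-1},{"x":0,"y":0,"z":-2,"twist":0,"claw":-1},{"x":0,"y":0,"z":0,"twist":0,"claw":-1}]' 60
python3 - <<'E'
from go import *
a=np.radians(-5.3)
for k in(-75,0,75): print(k, 447.2+k*np.cos(a),304+k*np.sin(a)); plan(447.2+k*np.cos(a),304+k*np.sin(a),200,84.7)
E
```

```text
time: 3.35
position: [0.5893, 0.051, 0.2041]
eef_rot: [0.005, 0.113, 0.994, 0.0]
ft_force: [0.6, -0.5, 0.0]
gripper_width: 0.0
finger_force: 0.0
-75 372.52064763615635 310.9277940584921
pos [589.3  51.  204.1] th 167.0 q6 -80 tilt 0.52 w 0.0 F [ 0.6 -0.5  0. ] t 3.4
TWIST 82.3  then x 23.88 y -23.99 z 0.41
0 447.2 304.0
pos [589.3  51.  204.1] th 167.0 q6 -80 tilt 0.52 w 0.0 F [ 0.6 -0.5  0. ] t 3.4
TWIST 82.3  then x 23.88 y -16.49 z 0.41
75 521.8793523638436 297.0722059415079
pos [589.3  51.  204.1] th 167.0 q6 -80 tilt 0.52 w 0.0 F [ 0.6 -0.5  0. ] t 3.4
TWIST 82.3  then x 23.88 y -8.99 z 0.41
```

The gripper shut empty. I need to see why.

```bash
python3 -m creep '[{"x":0,"y":0,"z":0,"twist":0,"claw":0.4},{"x":0,"y":0,"z":0,"twist":0,"claw":0.4},{"x":0,"y":0,"z":0,"twist":0,"claw":0.4}]'
python3 - <<'E'
from h import *
a=grab('wrist')['frame'];b=grab('scene')['frame'][150:330,170:410]
b=cv2.resize(b,(400,300))
c=np.hstack([cv2.resize(a,(400,300)),b]);cv2.imwrite('pics/w3.png',c[:,:,::-1])
E
```

```text
time: 3.65
position: [0.585, 0.0513, 0.1971]
eef_rot: [-0.002, 0.113, 0.994, -0.0]
ft_force: [0.1, -0.2, -0.9]
gripper_width: 0.51
finger_force: 0.0
```

View pics/w3.png

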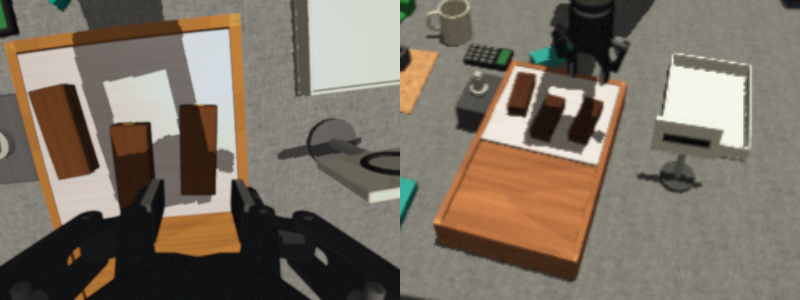

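The box is back at about its old place, so it probably slipped (or the grip slackened). I'll measure it again and retry in stages.

```bash
cat > wb.py <<'E'
from h import *
def boxes(cam='wrist',z=.098,save=None,mm=None):
    d=grab(cam,save); hsv=cv2.cvtColor(d['frame'],cv2.COLOR_RGB2HSV)
    m=((hsv[:,:,1]>90)&(hsv[:,:,2]<125)&(hsv[:,:,2]>12)&((hsv[:,:,0]<14))).astype(np.uint8)
    m=cv2.morphologyEx(m,cv2.MORPH_OPEN,np.ones((3,3)))
    for c in cv2.findContours(m,cv2.RETR_EXTERNAL,cv2.CHAIN_APPROX_NONE)[0]:
        if cv2.contourArea(c)<150: continue
        p=onplane(d,c.reshape(-1,2),z).astype(np.float32)*1000
        (cx,cy),(w,h),a=cv2.minAreaRect(p)
        if w<h: w,h,a=h,w,a+90
        if 70<w<140 and h<75: print(cam,'c',round(cx,1),round(cy,1),'size',round(w),round(h),'ang',round((a+90)%180-90,1))
if __name__=='__main__': boxes('wrist'); boxes('top')
E
python3 wb.py; python3 go.py 586 50.2 98 167
```

```text
wrist c 580.5 -18.9 size 82 42 ang -10.8
wrist c 586.1 52.2 size 98 38 ang -12.7
wrist c 533.8 -80.8 size 97 49 ang -1.8
pos [585.9  51.2 198.4] th 167.0 q6 -80 tilt 0.1 w 0.701 F [-0.6  0.1 -0.3] t 3.9
TWIST 0.0  then x -0.03 y -0.09 z 10.04
```

```bash
python3 -m creep '[{"x":0,"y":-0.1,"z":4,"twist":0,"claw":0.4},{"x":0,"y":0,"z":4,"twist":0,"claw":0.4},{"x":0,"y":0,"z":2,"twist":0,"claw":0.4},{"x":0,"y":0,"z":0.3,"twist":0,"claw":0.4},{"x":0,"y":0,"z":0,"twist":0,"claw":0.4},{"x":0,"y":0,"z":0,"twist":0,"claw":0.4},{"x":0,"y":0,"z":0,"twist":0,"claw":-1},{"x":0,"y":0,"z":0,"twist":0,"claw":-1}]' 60
python3 -m creep '[{"x":0,"y":0,"z":0,"twist":0,"claw":-1},{"x":0,"y":0,"z":0,"twist":0,"claw":-1},{"x":0,"y":0,"z":0,"twist":0,"claw":-1}]' 60
python3 - <<'E'
from h import *
grab('scene'); d=grab('wrist','w4')
E
```

```text
time: 4.65
position: [0.5873, 0.0502, 0.0981]
eef_rot: [0.002, 0.113, 0.994, 0.0]
ft_force: [-0.3, 0.7, 0.1]
gripper_width: 0.369
finger_force: 0.0
time: 4.95
position: [0.5874, 0.0501, 0.0979]
eef_rot: [0.002, 0.113, 0.994, 0.0]
ft_force: [-0.6, -0.7, 5.9]
gripper_width: -0.0
finger_force: 3.2
```

View pics/w4.png

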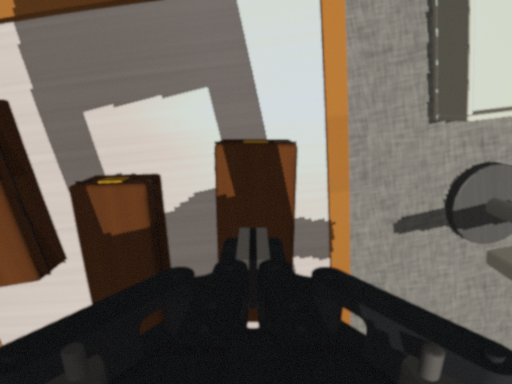

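The closed fingertips show at (253,232), over the box's top: they closed above it. I'll check tip height by projection.

```bash
python3 - <<'E'
from h import *
d=grab('wrist'); s=monitor.state();p=s['position']
for dz in (-.05,-.025,0,.025): print(dz,proj(d,[p+[0,0,dz]]).round(1))
print('box far edge -> if z=.098',onplane(d,[[216,142],[297,142]],.098)*1000, 'top scene/width', )
for z in (.07,.08,.09,.098): print(z, np.linalg.norm(np.diff(onplane(d,[[216,142],[297,142]],z)*1000,axis=0)))
print(p,s['ft_force'])
E
```

```text
-0.05 [[251.8 211.6]]
-0.025 [[251.8 225.1]]
0 [[251.7 242.7]]
0.025 [[251.6 266.7]]
box far edge -> if z=.098 [[533.58642131  45.31661758]
 [542.16718485  82.47728331]] top scene/width
0.07 45.6098719784607
0.08 42.94152202678793
0.09 40.273172075115255
0.098 38.138492113777026
[0.58743387 0.05009289 0.09798144] [ 0.21839481 -0.77730089  6.08615758]
```

```bash
python3 -m creep '[{"x":0,"y":0,"z":-1,"twist":0,"claw":0.4},{"x":0,"y":0,"z":0,"twist":0,"claw":0.4},{"x":0,"y":0,"z":0,"twist":0,"claw":0.4},{"x":0,"y":0,"z":0,"twist":0,"claw":0.4},{"x":0,"y":0,"z":1,"twist":0,"claw":0.4},{"x":0,"y":0,"z":0.5,"twist":0,"claw":0.4},{"x":0,"y":0,"z":0,"twist":0,"claw":0.4},{"x":0,"y":0,"z":0,"twist":0,"claw":0.4}]'
python3 -m creep '[{"x":0,"y":0,"z":0.4,"twist":0,"claw":0.4},{"x":0,"y":0,"z":0,"twist":0,"claw":0.4},{"x":0,"y":0,"z":0,"twist":0,"claw":-1},{"x":0,"y":0,"z":0,"twist":0,"claw":-1},{"x":0,"y":0,"z":0,"twist":0,"claw":-1},{"x":0,"y":0,"z":0,"twist":0,"claw":-1}]' 60
python3 - <<'E'
from h import *
d=grab('scene'); cv2.imwrite('pics/s5.png',cv2.resize(d['frame'][140:280,180:360],(720,560),interpolation=cv2.INTER_CUBIC)[:,:,::-1])
s=monitor.state();p=s['position']
for dz in(-.025,0,.1): print((proj(d,[p+[0,0,dz]])-[180,140])*4)
E
```

```text
time: 5.9
position: [0.5856, 0.0503, 0.0906]
eef_rot: [-0.001, 0.113, 0.994, -0.0]
ft_force: [-0.2, -0.0, -0.1]
gripper_width: 0.695
finger_force: 0.0
time: 6.5
position: [0.5866, 0.0502, 0.0879]
eef_rot: [0.001, 0.113, 0.994, 0.0]
ft_force: [-0.4, 0.5, 1.8]
gripper_width: 0.448
finger_force: 60.7
[[401.22177462 343.9859654 ]]
[[402.29460846 324.41039459]]
[[406.89289064 239.73262192]]
```

View pics/s5.png

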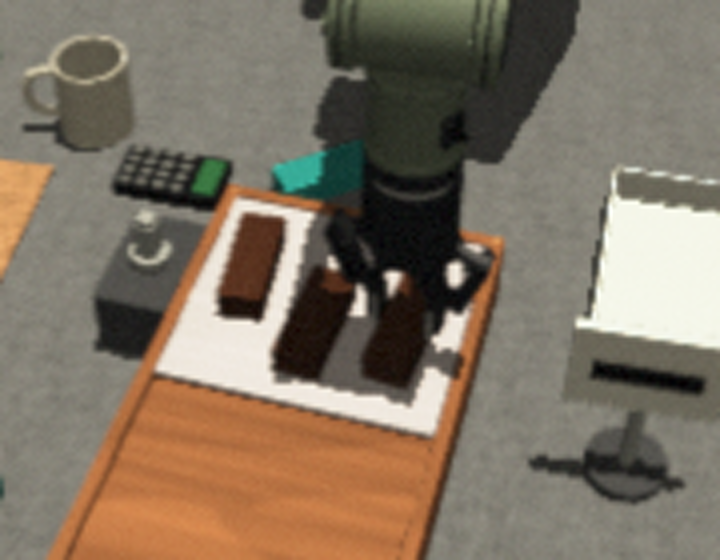

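It now grips the box (38 mm, 60 N), so the tips really sit about 20 mm higher than stated. I'll re-grip a little lower for a secure hold.

```bash
python3 -m creep '[{"x":0,"y":0,"z":0,"twist":0,"claw":0.4},{"x":0,"y":0,"z":0,"twist":0,"claw":0.4},{"x":0,"y":0,"z":0,"twist":0,"claw":0.4},{"x":0,"y":0,"z":0.6,"twist":0,"claw":0.4},{"x":0,"y":0,"z":0,"twist":0,"claw":0.4},{"x":0,"y":0,"z":0,"twist":0,"claw":0.4}]'
python3 -m creep '[{"x":0,"y":0,"z":0.5,"twist":0,"claw":0.4},{"x":0,"y":0,"z":0,"twist":0,"claw":0.4},{"x":0,"y":0,"z":0,"twist":0,"claw":0.4}]'
```

```text
time: 7.15
position: [0.5856, 0.0502, 0.0808]
eef_rot: [-0.001, 0.113, 0.994, -0.0]
ft_force: [-0.3, 0.1, -0.1]
gripper_width: 0.702
finger_force: 0.0
time: 7.45
position: [0.5859, 0.0502, 0.0761]
eef_rot: [-0.0, 0.113, 0.994, -0.0]
ft_force: [0.2, 0.3, 0.5]
gripper_width: 0.698
finger_force: 0.0
```

```bash
python3 -m creep '[{"x":0,"y":0,"z":0,"twist":0,"claw":-1},{"x":0,"y":0,"z":0,"twist":0,"claw":-1},{"x":0,"y":0,"z":0,"twist":0,"claw":-1},{"x":0,"y":0,"z":0,"twist":0,"claw":-1},{"x":0,"y":0,"z":-4,"twist":0,"claw":-1},{"x":0,"y":0,"z":-4,"twist":0,"claw":-1},{"x":0,"y":0,"z":-4,"twist":0,"claw":-1},{"x":0,"y":0,"z":0,"twist":0,"claw":-1}]' 60
python3 - <<'E'
from go import *
a=np.radians(-5.3)
for k in(-75,0,75): print(k, 447.2+k*np.cos(a),304+k*np.sin(a)); plan(447.2+k*np.cos(a),304+k*np.sin(a),200,84.7)
E
```

```text
time: 8.25
position: [0.5905, 0.05, 0.2035]
eef_rot: [0.007, 0.113, 0.994, 0.0]
ft_force: [0.8, -0.3, -0.7]
gripper_width: 0.452
finger_force: 61.1
-75 372.52064763615635 310.9277940584921
pos [590.5  50.  203.5] th 167.0 q6 -81 tilt 0.77 w 0.452 F [ 0.8 -0.3 -0.7] t 8.2
TWIST 82.3  then x 23.96 y -24.11 z 0.35
0 447.2 304.0
pos [590.5  50.  203.5] th 167.0 q6 -81 tilt 0.77 w 0.452 F [ 0.8 -0.3 -0.7] t 8.2
TWIST 82.3  then x 23.96 y -16.61 z 0.35
75 521.8793523638436 297.0722059415079
pos [590.5  50.  203.5] th 167.0 q6 -81 tilt 0.77 w 0.452 F [ 0.8 -0.3 -0.7] t 8.2
TWIST 82.3  then x 23.96 y -9.11 z 0.35
```

```bash
python3 -m creep '[{"x":0,"y":0,"z":0,"twist":8.25,"claw":-1},{"x":0,"y":0,"z":0,"twist":8.25,"claw":-1},{"x":0,"y":0,"z":0,"twist":8.25,"claw":-1},{"x":0,"y":0,"z":0,"twist":8.25,"claw":-1},{"x":0,"y":0,"z":0,"twist":8.25,"claw":-1},{"x":0,"y":0,"z":0,"twist":8.25,"claw":-1},{"x":0,"y":0,"z":0,"twist":8.25,"claw":-1},{"x":0,"y":0,"z":0,"twist":8.25,"claw":-1},{"x":0,"y":0,"z":0,"twist":8.25,"claw":-1},{"x":0,"y":0,"z":0,"twist":8,"claw":-1},{"x":3,"y":-3,"z":0,"twist":0,"claw":-1},{"x":3,"y":-3,"z":0,"twist":0,"claw":-1},{"x":3,"y":-3,"z":0,"twist":0,"claw":-1},{"x":3,"y":-3,"z":0,"twist":0,"claw":-1},{"x":3,"y":-3,"z":0,"twist":0,"claw":-1},{"x":3,"y":-3,"z":0,"twist":0,"claw":-1},{"x":3,"y":-3,"z":0,"twist":0,"claw":-1},{"x":2.8,"y":-2.9,"z":0,"twist":0,"claw":-1},{"x":0,"y":0,"z":0,"twist":0,"claw":-1},{"x":0,"y":0,"z":0,"twist":0,"claw":-1}]' 60
python3 go.py 372.5 311 12 84.7
```

```text
time: 10.25
position: [0.3685, 0.3091, 0.1952]
eef_rot: [0.0, 0.738, 0.675, -0.001]
ft_force: [0.1, 0.6, -1.3]
gripper_width: 0.452
finger_force: 61.2
pos [368.5 309.1 195.2] th 84.9 q6 35 tilt 0.12 w 0.452 F [ 0.1  0.6 -1.3] t 10.2
TWIST 0.2  then x 0.23 y 0.38 z 18.32
```

```bash
python3 -m creep '[{"x":0.2,"y":0.4,"z":4,"twist":0,"claw":-1},{"x":0,"y":0,"z":4,"twist":0,"claw":-1},{"x":0,"y":0,"z":4,"twist":0,"claw":-1},{"x":0,"y":0,"z":3,"twist":0,"claw":-1},{"x":0,"y":0,"z":2,"twist":0,"claw":-1},{"x":0,"y":0,"z":1,"twist":0,"claw":-1},{"x":0,"y":0,"z":0,"twist":0,"claw":-1},{"x":0,"y":0,"z":0,"twist":0,"claw":-1}]' 60
python3 -m creep '[{"x":0,"y":0,"z":0.3,"twist":0,"claw":-1},{"x":0,"y":0,"z":0,"twist":0,"claw":-1},{"x":0,"y":0,"z":0,"twist":0,"claw":0.4},{"x":0,"y":0,"z":0,"twist":0,"claw":0.4},{"x":0,"y":0,"z":0,"twist":0,"claw":0.4},{"x":0,"y":0,"z":-3,"twist":0,"claw":0.4},{"x":0,"y":0,"z":-5,"twist":0,"claw":0.4},{"x":0,"y":0,"z":-5,"twist":0,"claw":0.4},{"x":0,"y":0,"z":-5,"twist":0,"claw":0.4},{"x":0,"y":0,"z":0,"twist":0,"claw":0.4},{"x":0,"y":0,"z":0,"twist":0,"claw":0.4}]' 60
python3 wb.py;python3 go.py 589 -23 190 168
```

```text
time: 11.05
position: [0.3751, 0.3106, 0.017]
eef_rot: [0.0, 0.739, 0.674, 0.001]
ft_force: [-0.8, -0.4, -0.4]
gripper_width: 0.458
finger_force: 61.1
time: 12.15
position: [0.375, 0.3113, 0.1954]
eef_rot: [0.001, 0.739, 0.674, 0.002]
ft_force: [-0.0, 0.5, -0.5]
gripper_width: 0.696
finger_force: 0.0
wrist c 376.7 325.7 size 76 29 ang 83.9
top c 374.8 291.2 size 78 35 ang 82.5
top c 591.0 -23.0 size 94 36 ang -12.4
pos [373.  310.1 192.1] th 84.8 q6 35 tilt 0.14 w 0.701 F [ 0.7  0.  -1.7] t 12.2
TWIST -83.2  then x -28.06 y -28.09 z 0.21
```

```bash
python3 -m creep '[{"x":0,"y":0,"z":0,"twist":-8.3,"claw":0.4},{"x":0,"y":0,"z":0,"twist":-8.3,"claw":0.4},{"x":0,"y":0,"z":0,"twist":-8.3,"claw":0.4},{"x":0,"y":0,"z":0,"twist":-8.3,"claw":0.4},{"x":0,"y":0,"z":0,"twist":-8.3,"claw":0.4},{"x":0,"y":0,"z":0,"twist":-8.3,"claw":0.4},{"x":0,"y":0,"z":0,"twist":-8.3,"claw":0.4},{"x":0,"y":0,"z":0,"twist":-8.3,"claw":0.4},{"x":0,"y":0,"z":0,"twist":-8.3,"claw":0.4},{"x":0,"y":0,"z":0,"twist":-8.3,"claw":0.4},{"x":-3.5,"y":-3.5,"z":0,"twist":0,"claw":0.4},{"x":-3.5,"y":-3.5,"z":0,"twist":0,"claw":0.4},{"x":-3.5,"y":-3.5,"z":0,"twist":0,"claw":0.4},{"x":-3.5,"y":-3.5,"z":0,"twist":0,"claw":0.4},{"x":-3.5,"y":-3.5,"z":0,"twist":0,"claw":0.4},{"x":-3.5,"y":-3.5,"z":0,"twist":0,"claw":0.4},{"x":-3.5,"y":-3.5,"z":0,"twist":0,"claw":0.4},{"x":-3.5,"y":-3.5,"z":0,"twist":0,"claw":0.4},{"x":0,"y":0,"z":0,"twist":0,"claw":0.4},{"x":0,"y":0,"z":0,"twist":0,"claw":0.4}]' 60
python3 -c "
import wb;wb.boxes('wrist')"; python3 go.py 589 -24 76 168
```

```text
time: 14.25
position: [0.587, -0.0232, 0.1904]
eef_rot: [-0.003, 0.108, 0.994, 0.0]
ft_force: [-0.3, -0.0, -0.5]
gripper_width: 0.699
finger_force: 0.0
wrist c 588.8 -23.1 size 98 38 ang -11.2
wrist c 533.7 -84.5 size 98 43 ang -2.4
pos [586.7 -22.  190.7] th 167.7 q6 -88 tilt 0.3 w 0.698 F [-0.1  0.  -0.3] t 14.3
TWIST -0.3  then x -0.27 y -0.14 z 11.47
```

```bash
python3 -m creep '[{"x":-0.2,"y":-0.1,"z":4,"twist":-0.5,"claw":0.4},{"x":0,"y":0,"z":4,"twist":0,"claw":0.4},{"x":0,"y":0,"z":2,"twist":0,"claw":0.4},{"x":0,"y":0,"z":1.4,"twist":0,"claw":0.4},{"x":0,"y":0,"z":0,"twist":0,"claw":0.4},{"x":0,"y":0,"z":0,"twist":0,"claw":0.4},{"x":0,"y":0,"z":0,"twist":0,"claw":-1},{"x":0,"y":0,"z":0,"twist":0,"claw":-1},{"x":0,"y":0,"z":0,"twist":0,"claw":-1},{"x":0,"y":0,"z":0,"twist":0,"claw":-1}]' 60
python3 -m creep '[{"x":0,"y":0,"z":-4,"twist":0,"claw":-1},{"x":0,"y":0,"z":-4,"twist":0,"claw":-1},{"x":0,"y":0,"z":-4,"twist":0,"claw":-1},{"x":0,"y":0,"z":0,"twist":0,"claw":-1},{"x":0,"y":0,"z":0,"twist":0,"claw":-1}]' 60
python3 go.py 447.2 304 200 84.7
```

```text
time: 15.3
position: [0.5918, -0.0239, 0.0817]
eef_rot: [0.002, 0.102, 0.995, -0.0]
ft_force: [-0.7, 1.4, 7.2]
gripper_width: 0.449
finger_force: 61.3
time: 15.8
position: [0.5905, -0.0239, 0.2006]
eef_rot: [0.001, 0.102, 0.995, -0.0]
ft_force: [-0.3, 0.2, -1.8]
gripper_width: 0.452
finger_force: 61.2
pos [590.5 -23.9 200.6] th 168.3 q6 -89 tilt 0.14 w 0.452 F [-0.3  0.2 -1.8] t 15.8
TWIST 83.6  then x 31.33 y -17.30 z 0.06
```

```bash
python3 -m creep '[{"x":0,"y":0,"z":0,"twist":8.35,"claw":-1},{"x":0,"y":0,"z":0,"twist":8.35,"claw":-1},{"x":0,"y":0,"z":0,"twist":8.35,"claw":-1},{"x":0,"y":0,"z":0,"twist":8.35,"claw":-1},{"x":0,"y":0,"z":0,"twist":8.35,"claw":-1},{"x":0,"y":0,"z":0,"twist":8.35,"claw":-1},{"x":0,"y":0,"z":0,"twist":8.35,"claw":-1},{"x":0,"y":0,"z":0,"twist":8.35,"claw":-1},{"x":0,"y":0,"z":0,"twist":8.35,"claw":-1},{"x":0,"y":0,"z":0,"twist":8.35,"claw":-1},{"x":3.9,"y":-2.2,"z":0,"twist":0,"claw":-1},{"x":3.9,"y":-2.2,"z":0,"twist":0,"claw":-1},{"x":3.9,"y":-2.2,"z":0,"twist":0,"claw":-1},{"x":3.9,"y":-2.2,"z":0,"twist":0,"claw":-1},{"x":3.9,"y":-2.2,"z":0,"twist":0,"claw":-1},{"x":3.9,"y":-2.2,"z":0,"twist":0,"claw":-1},{"x":3.9,"y":-2.2,"z":0,"twist":0,"claw":-1},{"x":3.9,"y":-1.9,"z":0,"twist":0,"claw":-1},{"x":0,"y":0,"z":0,"twist":0,"claw":-1},{"x":0,"y":0,"z":0,"twist":0,"claw":-1}]' 60
python3 go.py 447.2 304 20 84.7
```

```text
time: 17.8
position: [0.4442, 0.3027, 0.1969]
eef_rot: [-0.0, 0.738, 0.675, -0.002]
ft_force: [0.7, -0.3, -1.6]
gripper_width: 0.453
finger_force: 61.2
pos [444.2 302.7 196.9] th 84.9 q6 30 tilt 0.28 w 0.453 F [ 0.7 -0.3 -1.6] t 17.8
TWIST 0.2  then x 0.15 y 0.29 z 17.69
```

```bash
python3 -m creep '[{"x":0.1,"y":0.3,"z":4,"twist":0,"claw":-1},{"x":0,"y":0,"z":4,"twist":0,"claw":-1},{"x":0,"y":0,"z":4,"twist":0,"claw":-1},{"x":0,"y":0,"z":3,"twist":0,"claw":-1},{"x":0,"y":0,"z":2,"twist":0,"claw":-1},{"x":0,"y":0,"z":0.7,"twist":0,"claw":-1},{"x":0,"y":0,"z":0.2,"twist":0,"claw":-1},{"x":0,"y":0,"z":0,"twist":0,"claw":-1},{"x":0,"y":0,"z":0,"twist":0,"claw":0.4},{"x":0,"y":0,"z":0,"twist":0,"claw":0.4},{"x":0,"y":0,"z":0,"twist":0,"claw":0.4},{"x":0,"y":0,"z":-3,"twist":0,"claw":0.4},{"x":0,"y":0,"z":-5,"twist":0,"claw":0.4},{"x":0,"y":0,"z":-5,"twist":0,"claw":0.4},{"x":0,"y":0,"z":-5,"twist":0,"claw":0.4},{"x":0,"y":0,"z":0,"twist":0,"claw":0.4},{"x":0,"y":0,"z":0,"twist":0,"claw":0.4}]' 60
python3 wb.py;python3 go.py 533.5 -88 190 176
```

```text
time: 19.5
position: [0.4505, 0.3042, 0.2031]
eef_rot: [0.001, 0.739, 0.674, 0.003]
ft_force: [-0.1, -0.1, -0.6]
gripper_width: 0.698
finger_force: 0.0
wrist c 394.0 323.7 size 77 32 ang 84.8
wrist c 452.5 319.9 size 77 29 ang 85.1
top c 447.7 283.9 size 80 33 ang 85.4
pos [448.3 303.1 199.3] th 84.8 q6 30 tilt 0.12 w 0.699 F [ 0.3  1.1 -1.1] t 19.6
TWIST -91.2  then x -11.23 y -38.42 z 0.93
```

```bash
python3 -m creep '[{"x":0,"y":0,"z":0,"twist":-8.35,"claw":0.4},{"x":0,"y":0,"z":0,"twist":-8.35,"claw":0.4},{"x":0,"y":0,"z":0,"twist":-8.35,"claw":0.4},{"x":0,"y":0,"z":0,"twist":-8.35,"claw":0.4},{"x":0,"y":0,"z":0,"twist":-8.35,"claw":0.4},{"x":0,"y":0,"z":0,"twist":-8.35,"claw":0.4},{"x":0,"y":0,"z":0,"twist":-8.35,"claw":0.4},{"x":0,"y":0,"z":0,"twist":-8.35,"claw":0.4},{"x":0,"y":0,"z":0,"twist":-8.35,"claw":0.4},{"x":0,"y":0,"z":0,"twist":-8.35,"claw":0.4},{"x":0,"y":0,"z":0,"twist":-8.2,"claw":0.4},{"x":-1.4,"y":-4.8,"z":0,"twist":0,"claw":0.4},{"x":-1.4,"y":-4.8,"z":0,"twist":0,"claw":0.4},{"x":-1.4,"y":-4.8,"z":0,"twist":0,"claw":0.4},{"x":-1.4,"y":-4.8,"z":0,"twist":0,"claw":0.4},{"x":-1.4,"y":-4.8,"z":0,"twist":0,"claw":0.4},{"x":-1.4,"y":-4.8,"z":0,"twist":0,"claw":0.4},{"x":-1.4,"y":-4.8,"z":0,"twist":0,"claw":0.4},{"x":-1.4,"y":-4.8,"z":0,"twist":0,"claw":0.4},{"x":0,"y":0,"z":0,"twist":0,"claw":0.4}]' 60
python3 -m creep '[{"x":0,"y":0,"z":0,"twist":0,"claw":0.4},{"x":0,"y":0,"z":0,"twist":0,"claw":0.4}]'
python3 -c "
import wb;wb.boxes('wrist');wb.boxes('top')"; python3 go.py 533.5 -88 82 176.5
```

```text
time: 21.6
position: [0.5371, -0.0923, 0.198]
eef_rot: [-0.001, 0.034, 0.999, -0.001]
ft_force: [-0.2, 1.4, 0.9]
gripper_width: 0.702
finger_force: 0.0
time: 21.8
position: [0.5361, -0.0856, 0.1985]
eef_rot: [-0.002, 0.031, 1.0, 0.001]
ft_force: [-0.3, 0.3, -1.0]
gripper_width: 0.701
finger_force: 0.0
wrist c 533.3 -87.3 size 98 38 ang -1.9
top c 375.8 295.2 size 95 35 ang 85.0
top c 448.4 290.3 size 94 35 ang 85.2
pos [536.7 -85.  199.4] th 176.6 q6 -105 tilt 0.12 w 0.701 F [0.1 0.  0.1] t 21.9
TWIST 0.1  then x 0.30 y -0.31 z 11.74
```

```bash
python3 -m creep '[{"x":0.3,"y":-0.25,"z":4,"twist":-1.3,"claw":0.4},{"x":0,"y":0,"z":4,"twist":0,"claw":0.4},{"x":0,"y":0,"z":2,"twist":0,"claw":0.4},{"x":0,"y":0,"z":1.7,"twist":0,"claw":0.4},{"x":0,"y":0,"z":0,"twist":0,"claw":0.4},{"x":0,"y":0,"z":0,"twist":0,"claw":0.4},{"x":0,"y":0,"z":0,"twist":0,"claw":-1},{"x":0,"y":0,"z":0,"twist":0,"claw":-1},{"x":0,"y":0,"z":0,"twist":0,"claw":-1},{"x":0,"y":0,"z":0,"twist":0,"claw":-1}]' 60
python3 -m creep '[{"x":0,"y":0,"z":-4,"twist":0,"claw":-1},{"x":0,"y":0,"z":-4,"twist":0,"claw":-1},{"x":0,"y":0,"z":-4,"twist":0,"claw":-1},{"x":0,"y":0,"z":0,"twist":0,"claw":-1},{"x":0,"y":0,"z":0,"twist":0,"claw":-1}]' 60
python3 go.py 522 297 200 84.7
```

```text
time: 22.9
position: [0.5358, -0.0892, 0.0853]
eef_rot: [0.002, 0.019, 1.0, -0.0]
ft_force: [-0.3, 1.6, 6.0]
gripper_width: 0.45
finger_force: 61.1
time: 23.4
position: [0.5348, -0.0893, 0.2046]
eef_rot: [0.001, 0.019, 1.0, -0.0]
ft_force: [-0.7, -0.6, -1.9]
gripper_width: 0.449
finger_force: 61.0
pos [534.8 -89.3 204.6] th 177.8 q6 -106 tilt 0.16 w 0.449 F [-0.7 -0.6 -1.9] t 23.4
TWIST 93.1  then x 38.34 y -4.84 z 0.46
```

```bash
python3 -m creep '[{"x":0,"y":0,"z":0,"twist":8.46,"claw":-1},{"x":0,"y":0,"z":0,"twist":8.46,"claw":-1},{"x":0,"y":0,"z":0,"twist":8.46,"claw":-1},{"x":0,"y":0,"z":0,"twist":8.46,"claw":-1},{"x":0,"y":0,"z":0,"twist":8.46,"claw":-1},{"x":0,"y":0,"z":0,"twist":8.46,"claw":-1},{"x":0,"y":0,"z":0,"twist":8.46,"claw":-1},{"x":0,"y":0,"z":0,"twist":8.46,"claw":-1},{"x":0,"y":0,"z":0,"twist":8.46,"claw":-1},{"x":0,"y":0,"z":0,"twist":8.46,"claw":-1},{"x":0,"y":0,"z":0,"twist":8.46,"claw":-1},{"x":4.8,"y":-0.6,"z":0,"twist":0,"claw":-1},{"x":4.8,"y":-0.6,"z":0,"twist":0,"claw":-1},{"x":4.8,"y":-0.6,"z":0,"twist":0,"claw":-1},{"x":4.8,"y":-0.6,"z":0,"twist":0,"claw":-1},{"x":4.8,"y":-0.6,"z":0,"twist":0,"claw":-1},{"x":4.8,"y":-0.6,"z":0,"twist":0,"claw":-1},{"x":4.8,"y":-0.6,"z":0,"twist":0,"claw":-1},{"x":4.6,"y":-0.6,"z":0,"twist":0,"claw":-1},{"x":0,"y":0,"z":0,"twist":0,"claw":-1}]' 60
python3 -m creep '[{"x":0,"y":0,"z":0,"twist":0,"claw":-1}]'
python3 go.py 522 297 22 84.7
```

```text
time: 25.4
position: [0.5189, 0.3007, 0.2004]
eef_rot: [-0.002, 0.737, 0.676, -0.001]
ft_force: [-0.8, -0.5, -1.9]
gripper_width: 0.454
finger_force: 61.0
time: 25.5
position: [0.5197, 0.2961, 0.2005]
eef_rot: [-0.001, 0.738, 0.675, -0.003]
ft_force: [0.0, -1.0, -1.1]
gripper_width: 0.445
finger_force: 61.0
pos [519.7 296.1 200.5] th 84.9 q6 27 tilt 0.3 w 0.445 F [ 0.  -1.  -1.1] t 25.5
TWIST 0.2  then x 0.11 y 0.22 z 17.85
```

```bash
python3 -m creep '[{"x":0,"y":0.2,"z":4,"twist":0,"claw":-1},{"x":0,"y":0,"z":4,"twist":0,"claw":-1},{"x":0,"y":0,"z":4,"twist":0,"claw":-1},{"x":0,"y":0,"z":3,"twist":0,"claw":-1},{"x":0,"y":0,"z":2,"twist":0,"claw":-1},{"x":0,"y":0,"z":0.8,"twist":0,"claw":-1},{"x":0,"y":0,"z":0.2,"twist":0,"claw":-1},{"x":0,"y":0,"z":0,"twist":0,"claw":-1},{"x":0,"y":0,"z":0,"twist":0,"claw":0.4},{"x":0,"y":0,"z":0,"twist":0,"claw":0.4},{"x":0,"y":0,"z":0,"twist":0,"claw":0.4},{"x":0,"y":0,"z":-3,"twist":0,"claw":0.4},{"x":0,"y":0,"z":-5,"twist":0,"claw":0.4},{"x":0,"y":0,"z":-5,"twist":0,"claw":0.4},{"x":0,"y":0,"z":-5,"twist":0,"claw":0.4},{"x":0,"y":0,"z":-5,"twist":0,"claw":-0.2},{"x":0,"y":0,"z":0,"twist":0,"claw":-0.2},{"x":0,"y":0,"z":0,"twist":0,"claw":-0.2}]' 60
python3 go.py 640 243 250 266.2
python3 - <<'E'
from h import *
import wb; wb.boxes('top',.032)
d=grab('top'); im=cv2.resize(d['frame'][125:250,120:200],(384,600),interpolation=cv2.INTER_CUBIC)
w=cv2.resize(grab('wrist')['frame'],(400,300)); o=np.zeros((600,784,3),np.uint8);o[:,:384]=im;o[:300,384:]=w
cv2.imwrite('pics/t6.png',o[:,:,::-1])
E
```

```text
time: 27.3
position: [0.5252, 0.2963, 0.2575]
eef_rot: [0.001, 0.739, 0.674, 0.004]
ft_force: [-0.7, 0.1, -1.1]
gripper_width: 0.402
finger_force: 0.0
pos [525.2 296.3 257.5] th 84.7 q6 26 tilt 0.44 w 0.402 F [-0.7  0.1 -1.1] t 27.3
TWIST 178.5  then x 4.56 y -11.81 z 0.75
top c 526.5 295.1 size 96 36 ang 84.5
```

View pics/t6.png

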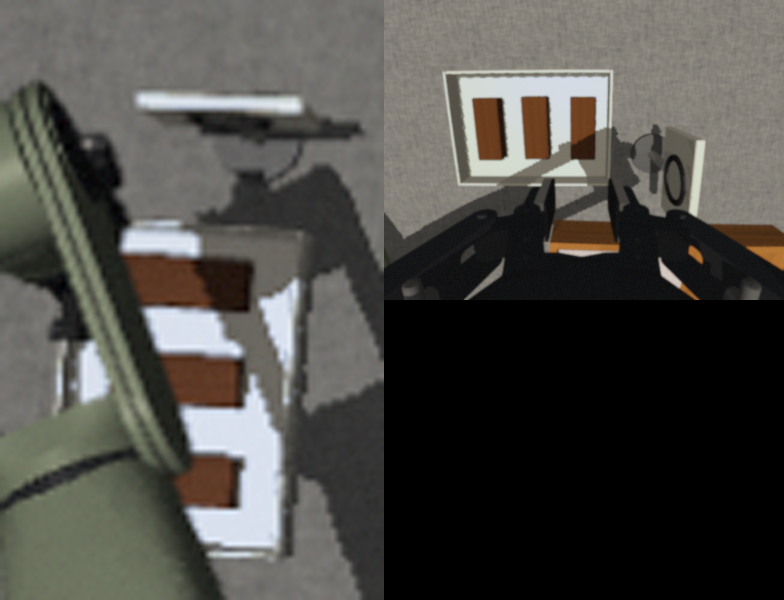

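The tray holds all three boxes side by side; the sign's top edge is at top-image px ~(166,146), ring side toward the robot. Next the sign: wind the wrist back half a turn first.

```bash
python3 -m creep '[{"x":0,"y":0,"z":0,"twist":-8.5,"claw":-0.2},{"x":0,"y":0,"z":0,"twist":-8.5,"claw":-0.2},{"x":0,"y":0,"z":0,"twist":-8.5,"claw":-0.2},{"x":0,"y":0,"z":0,"twist":-8.5,"claw":-0.2},{"x":0,"y":0,"z":0,"twist":-8.5,"claw":-0.2},{"x":0,"y":0,"z":0,"twist":-8.5,"claw":-0.2},{"x":0,"y":0,"z":0,"twist":-8.5,"claw":-0.2},{"x":0,"y":0,"z":0,"twist":-8.5,"claw":-0.2},{"x":0,"y":0,"z":0,"twist":-8.5,"claw":-0.2},{"x":0,"y":0,"z":0,"twist":-8.5,"claw":-0.2},{"x":0,"y":0,"z":0,"twist":-8.5,"claw":-0.2},{"x":0,"y":0,"z":0,"twist":-8.5,"claw":-0.2},{"x":0,"y":0,"z":0,"twist":-8.5,"claw":-0.2},{"x":0,"y":0,"z":0,"twist":-8.5,"claw":-0.2},{"x":0,"y":0,"z":0,"twist":-8.5,"claw":-0.2},{"x":0,"y":0,"z":0,"twist":-8.5,"claw":-0.2},{"x":0,"y":0,"z":0,"twist":-8.5,"claw":-0.2},{"x":0,"y":0,"z":0,"twist":-8.5,"claw":-0.2},{"x":0,"y":0,"z":0,"twist":-8.5,"claw":-0.2},{"x":0,"y":0,"z":0,"twist":-8.5,"claw":-0.2}]' 60
python3 go.py 640 243 240 266.2
```

```text
time: 29.45
position: [0.5225, 0.2951, 0.2506]
eef_rot: [-0.002, -0.609, 0.793, 0.001]
ft_force: [0.3, -0.2, 0.4]
gripper_width: 0.401
finger_force: 0.0
pos [522.5 295.1 250.6] th -104.9 q6 -144 tilt 0.28 w 0.401 F [ 0.3 -0.2  0.4] t 29.4
TWIST -11.1  then x 4.42 y -12.07 z 1.06
```

```bash
python3 -m creep '[{"x":0,"y":0,"z":0,"twist":-5.5,"claw":-0.2},{"x":0,"y":0,"z":0,"twist":-5.5,"claw":-0.2},{"x":1.5,"y":-4,"z":0,"twist":0,"claw":-0.2},{"x":1.5,"y":-4,"z":0,"twist":0,"claw":-0.2},{"x":1.4,"y":-4,"z":0,"twist":0,"claw":-0.2},{"x":0,"y":0,"z":0,"twist":0,"claw":-0.2},{"x":0,"y":0,"z":0,"twist":0,"claw":-0.2}]' 60
python3 go.py 640 243 187 266.2
python3 - <<'E'
from h import *
d=grab('wrist','w7');P=[]
a=np.radians(86.2);u=np.array([np.cos(a),np.sin(a)]);v=np.array([-u[1],u[0]])
print(proj(d,[[*(np.array([640.2,242.7])+i*60*u+j*5*v)/1000,.172] for i,j in((1,1),(1,-1),(-1,-1),(-1,1))]).round())
E
```

```text
time: 30.15
position: [0.6388, 0.2444, 0.25]
eef_rot: [-0.003, -0.678, 0.735, 0.0]
ft_force: [-0.3, 0.6, 0.5]
gripper_width: 0.402
finger_force: 0.0
pos [638.8 244.4 250. ] th -94.6 q6 -162 tilt 0.34 w 0.402 F [-0.3  0.6  0.5] t 30.1
TWIST -0.8  then x 0.13 y -0.13 z 6.30
[[258. 269.]
 [246. 269.]
 [243. 118.]
 [257. 118.]]
```

View pics/w7.png

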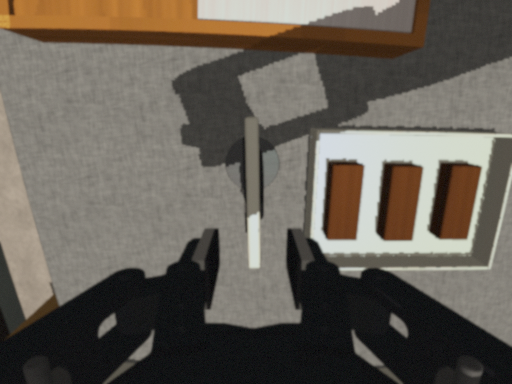

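The panel's top edge runs (253,118) to (254,268), midway between the fingers, as predicted. Descend and grip its bare top.

```bash
python3 -m creep '[{"x":0.1,"y":-0.1,"z":3,"twist":2,"claw":-0.2},{"x":0,"y":0,"z":3,"twist":0,"claw":-0.2},{"x":0,"y":0,"z":0.5,"twist":0,"claw":-0.2},{"x":0,"y":0,"z":0,"twist":0,"claw":-0.2},{"x":0,"y":0,"z":0,"twist":0,"claw":-1},{"x":0,"y":0,"z":0,"twist":0,"claw":-1},{"x":0,"y":0,"z":0,"twist":0,"claw":-1},{"x":0,"y":0,"z":0,"twist":0,"claw":-1}]' 30
python3 go.py 640 243 187 86.2
```

```text
time: 31.0
position: [0.641, 0.2442, 0.1897]
eef_rot: [0.0, -0.665, 0.747, -0.002]
ft_force: [0.5, -0.3, -0.2]
gripper_width: -0.002
finger_force: 0.0
pos [641.  244.2 189.7] th -96.6 q6 -160 tilt 0.19 w -0.002 F [ 0.5 -0.3 -0.2] t 31.0
TWIST 177.2  then x -0.13 y -0.09 z 0.27
```

```bash
python3 -m creep '[{"x":0,"y":0,"z":-1,"twist":0,"claw":-0.4},{"x":0,"y":0,"z":0,"twist":0,"claw":-0.4},{"x":0,"y":0,"z":1,"twist":0,"claw":-0.4},{"x":0,"y":0,"z":1.5,"twist":0,"claw":-0.4},{"x":0,"y":0,"z":0,"twist":0,"claw":-0.4},{"x":0,"y":0,"z":0,"twist":0,"claw":-1},{"x":0,"y":0,"z":0,"twist":0,"claw":-1},{"x":0,"y":0,"z":0,"twist":0,"claw":-1},{"x":0,"y":0,"z":0,"twist":0,"claw":-1}]' 30
python3 go.py 640 243 187 86.2
```

```text
time: 31.9
position: [0.6386, 0.2439, 0.1715]
eef_rot: [-0.003, -0.665, 0.746, 0.0]
ft_force: [-3.4, -0.3, -7.6]
gripper_width: 0.083
finger_force: 29.1
pos [638.6 243.9 171.5] th -96.6 q6 -160 tilt 0.31 w 0.083 F [-3.4 -0.3 -7.6] t 31.9
TWIST 177.2  then x -0.08 y 0.15 z -1.55
```

```bash
python3 -m creep '[{"x":0,"y":0,"z":0,"twist":0,"claw":-0.4},{"x":0,"y":0,"z":0,"twist":0,"claw":-0.4},{"x":0,"y":0,"z":0.6,"twist":0,"claw":-0.4},{"x":0,"y":0,"z":0,"twist":0,"claw":-0.4},{"x":0,"y":0,"z":0,"twist":0,"claw":-1},{"x":0,"y":0,"z":0,"twist":0,"claw":-1},{"x":0,"y":0,"z":0,"twist":0,"claw":-1},{"x":0,"y":0,"z":0,"twist":0,"claw":-1}]' 30
python3 go.py 640 243 187 86.2
```

```text
time: 32.7
position: [0.6386, 0.2443, 0.1677]
eef_rot: [-0.002, -0.666, 0.746, 0.0]
ft_force: [-5.5, -0.4, 3.5]
gripper_width: 0.103
finger_force: 29.7
pos [638.6 244.3 167.7] th -96.6 q6 -160 tilt 0.25 w 0.103 F [-5.5 -0.4  3.5] t 32.7
TWIST 177.2  then x -0.12 y 0.15 z -1.93
```

```bash
python3 -m creep '[{"x":0,"y":0,"z":0,"twist":7,"claw":-1},{"x":0,"y":0,"z":0,"twist":7,"claw":-1},{"x":0,"y":0,"z":0,"twist":7,"claw":-1},{"x":0,"y":0,"z":0,"twist":7,"claw":-1},{"x":0,"y":0,"z":0,"twist":7,"claw":-1},{"x":0,"y":0,"z":0,"twist":7,"claw":-1},{"x":0,"y":0,"z":0,"twist":7,"claw":-1},{"x":0,"y":0,"z":0,"twist":7,"claw":-1},{"x":0,"y":0,"z":0,"twist":7,"claw":-1},{"x":0,"y":0,"z":0,"twist":7,"claw":-1},{"x":0,"y":0,"z":0,"twist":7,"claw":-1},{"x":0,"y":0,"z":0,"twist":7,"claw":-1}]' 30
python3 go.py 640 243 187 86.2
```

```text
time: 33.9
position: [0.641, 0.2416, 0.1677]
eef_rot: [0.001, 0.008, 1.0, -0.003]
ft_force: [0.3, -6.4, 0.9]
gripper_width: 0.102
finger_force: 29.5
pos [641.  241.6 167.7] th 179.1 q6 -75 tilt 0.39 w 0.102 F [ 0.3 -6.4  0.9] t 33.9
TWIST 92.9  then x 0.13 y -0.10 z -1.93
```

```bash
python3 -m creep '[{"x":0,"y":0,"z":0,"twist":7,"claw":-1},{"x":0,"y":0,"z":0,"twist":7,"claw":-1},{"x":0,"y":0,"z":0,"twist":7,"claw":-1},{"x":0,"y":0,"z":0,"twist":7,"claw":-1},{"x":0,"y":0,"z":0,"twist":7,"claw":-1},{"x":0,"y":0,"z":0,"twist":7,"claw":-1},{"x":0,"y":0,"z":0,"twist":7,"claw":-1},{"x":0,"y":0,"z":0,"twist":7,"claw":-1},{"x":0,"y":0,"z":0,"twist":7,"claw":-1},{"x":0,"y":0,"z":0,"twist":7,"claw":-1},{"x":0,"y":0,"z":0,"twist":7,"claw":-1},{"x":0,"y":0,"z":0,"twist":7,"claw":-1},{"x":0,"y":0,"z":0,"twist":7,"claw":-1},{"x":0,"y":0,"z":0,"twist":0,"claw":-1},{"x":0,"y":0,"z":0,"twist":0,"claw":-1}]' 30
python3 go.py 640 243 187 86.2
```

```text
time: 35.4
position: [0.6382, 0.239, 0.1677]
eef_rot: [0.002, 0.717, 0.697, -0.006]
ft_force: [-7.9, -11.3, 5.6]
gripper_width: 0.1
finger_force: 30.1
pos [638.2 239.  167.7] th 88.3 q6 15 tilt 0.76 w 0.1 F [ -7.9 -11.3   5.6] t 35.4
TWIST 2.1  then x 0.41 y 0.15 z -1.93
```

```bash
python3 -m creep '[{"x":0,"y":0,"z":0,"twist":2,"claw":-1},{"x":0,"y":0,"z":0,"twist":0,"claw":-1},{"x":0,"y":0,"z":0,"twist":0,"claw":-0.3},{"x":0,"y":0,"z":0,"twist":0,"claw":-0.3},{"x":0,"y":0,"z":-2,"twist":0,"claw":-0.3},{"x":0,"y":0,"z":-4,"twist":0,"claw":-0.3},{"x":0,"y":0,"z":-4,"twist":0,"claw":-0.3},{"x":0,"y":-4,"z":0,"twist":0,"claw":0.4},{"x":0,"y":-4,"z":0,"twist":0,"claw":0.4},{"x":0,"y":-4,"z":0,"twist":0,"claw":0.4},{"x":0,"y":-4,"z":0,"twist":0,"claw":0.4},{"x":0,"y":0,"z":0,"twist":0,"claw":0.4},{"x":0,"y":0,"z":0,"twist":0,"claw":0.4}]' 30
python3 go.py 425 -410 250 180
python3 - <<'E'
from h import *
d=grab('top');hsv=cv2.cvtColor(d['frame'],cv2.COLOR_RGB2HSV)
m=((hsv[:,:,2]>120)&(hsv[:,:,1]<60)).astype(np.uint8); n=np.zeros_like(m); n[138:158,142:195]=m[138:158,142:195]
for c in cv2.findContours(n,0,1)[0]:
    if cv2.contourArea(c)>8: p=onplane(d,c.reshape(-1,2),.172).astype(np.float32)*1000; print(cv2.minAreaRect(p))
s=grab('scene')['frame']
o=np.hstack([cv2.resize(d['frame'][135:225,290:380],(400,400),interpolation=cv2.INTER_CUBIC),cv2.resize(s[180:280,310:410],(400,400),interpolation=cv2.INTER_CUBIC)])
cv2.imwrite('pics/t8.png',o[:,:,::-1])
E
```

```text
time: 36.7
position: [0.4804, 0.2549, 0.2678]
eef_rot: [0.002, 0.728, 0.685, 0.0]
ft_force: [0.1, 0.7, -0.1]
gripper_width: 0.699
finger_force: 0.0
pos [480.4 254.9 267.8] th 86.5 q6 22 tilt 0.18 w 0.699 F [ 0.1  0.7 -0.1] t 36.7
TWIST -93.5  then x 5.54 y -66.49 z 1.78
((640.0843505859375, 241.30003356933594), (120.53685760498047, 12.238997459411621), 85.98442840576172)
```

View pics/t8.png

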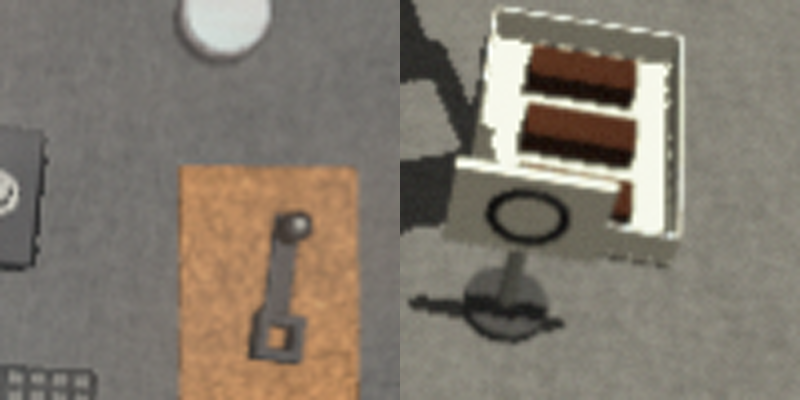

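Sign is turned: ring side faces the customers (panel axis 86.0° vs 86.2° before). Crank still on the mat, hub at top px ~(353,211), knob ~(356,186). Going there.

```bash
python3 -m creep '[{"x":0,"y":0,"z":0,"twist":8.2,"claw":0.4},{"x":0,"y":0,"z":0,"twist":8.2,"claw":0.4},{"x":0,"y":0,"z":0,"twist":8.2,"claw":0.4},{"x":0,"y":0,"z":0,"twist":8.2,"claw":0.4},{"x":0,"y":0,"z":0,"twist":8.2,"claw":0.4},{"x":0,"y":0,"z":0,"twist":8.2,"claw":0.4},{"x":0,"y":0,"z":0,"twist":8.2,"claw":0.4},{"x":0,"y":0,"z":0,"twist":8.2,"claw":0.4},{"x":0,"y":0,"z":0,"twist":8.2,"claw":0.4},{"x":0,"y":0,"z":0,"twist":8.2,"claw":0.4},{"x":0,"y":0,"z":0,"twist":8.2,"claw":0.4},{"x":0,"y":0,"z":0,"twist":8.2,"claw":0.4},{"x":0,"y":0,"z":0,"twist":0,"claw":0.4}]' 30
python3 - <<'E'
from go import *
d=optics.get_image('top'); h=onplane(d,[[352.6,210.8]],.048)[0]*1000; k=onplane(d,[[356.2,185.6]],.069)[0]*1000
print(h,k,np.linalg.norm(k-h),np.degrees(np.arctan2(*(k-h)[::-1])))
plan(h[0],h[1],180,-12)
E
```

```text
time: 38.1
position: [0.4823, 0.2542, 0.2673]
eef_rot: [0.001, 0.995, -0.105, 0.001]
ft_force: [0.1, 0.0, 0.2]
gripper_width: 0.7
finger_force: 0.0
[ 407.7839981  -407.88140605] [ 496.63793065 -420.44779197] 89.73814899248868 -8.049809797564887
pos [482.  254.2 267.3] th -11.9 q6 121 tilt 0.15 w 0.703 F [ 0.6 -0.1  0.7] t 38.1
TWIST 0.1  then x 6.51 y 66.30 z 8.73
```

```bash
python3 -m creep '[{"x":0.5,"y":4.7,"z":0,"twist":0,"claw":0.4},{"x":0.5,"y":4.7,"z":0,"twist":0,"claw":0.4},{"x":0.5,"y":4.7,"z":0,"twist":0,"claw":0.4},{"x":0.5,"y":4.7,"z":0,"twist":0,"claw":0.4},{"x":0.5,"y":4.7,"z":0,"twist":0,"claw":0.4},{"x":0.5,"y":4.7,"z":0,"twist":0,"claw":0.4},{"x":0.5,"y":4.7,"z":0,"twist":0,"claw":0.4},{"x":0.5,"y":4.7,"z":0,"twist":0,"claw":0.4},{"x":0.5,"y":4.7,"z":0,"twist":0,"claw":0.4},{"x":0.5,"y":4.7,"z":0,"twist":0,"claw":0.4},{"x":0.5,"y":4.7,"z":0,"twist":0,"claw":0.4},{"x":0.5,"y":4.7,"z":0,"twist":0,"claw":0.4},{"x":0.5,"y":4.7,"z":0,"twist":0,"claw":0.4},{"x":0,"y":4.7,"z":0,"twist":0,"claw":0.4},{"x":0,"y":0,"z":4,"twist":-4,"claw":0.4},{"x":0,"y":0,"z":4,"twist":0,"claw":0.4},{"x":0,"y":0,"z":0,"twist":0,"claw":0.4},{"x":0,"y":0,"z":0,"twist":0,"claw":0.4}]' 30
python3 go.py 408 -408 35 -8
python3 - <<'E'
from h import *
d=grab('wrist','w9')
a=np.radians(-8);u=np.array([np.cos(a),np.sin(a)]);v=np.array([-u[1],u[0]]);c=np.array([407.8,-407.9])
print(proj(d,[[*(c+i*19*u+j*19*v)/1000,.048] for i,j in((1,1),(1,-1),(-1,-1),(-1,1))]).round().tolist(), proj(d,[[*(c+90*u)/1000,.069]]))
E
```

```text
time: 39.95
position: [0.4076, -0.4032, 0.1885]
eef_rot: [0.001, 0.998, -0.069, -0.0]
ft_force: [0.3, -0.5, 1.3]
gripper_width: 0.699
finger_force: 0.0
pos [ 407.6 -403.2  188.5] th -7.9 q6 45 tilt 0.07 w 0.699 F [ 0.3 -0.5  1.3] t 40.0
TWIST 0.1  then x 0.11 y 0.47 z 15.35
[[238.0, 163.0], [278.0, 163.0], [277.0, 201.0], [238.0, 201.0]] [[258.73434236  82.03634106]]
```

View pics/w9.png

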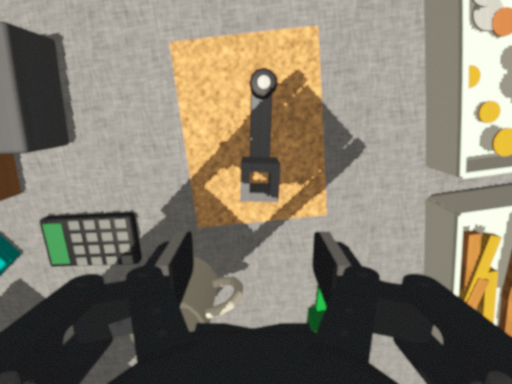

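The wrist view shows the hub at (260,182) and the knob at (264,82), so the crank lies at about (408,-410) mm, heading about -9.4°. Descending on the hub.

```bash
python3 -m creep '[{"x":0,"y":0.6,"z":4,"twist":1.4,"claw":0.4},{"x":0,"y":0,"z":4,"twist":0,"claw":0.4},{"x":0,"y":0,"z":4,"twist":0,"claw":0.4},{"x":0,"y":0,"z":2,"twist":0,"claw":0.4},{"x":0,"y":0,"z":1,"twist":0,"claw":0.4},{"x":0,"y":0,"z":0,"twist":0,"claw":0.4},{"x":0,"y":0,"z":0,"twist":0,"claw":0.4}]' 30
python3 go.py 408 -410.5 28 -9.4
python3 -m creep '[{"x":0,"y":0,"z":0.3,"twist":0,"claw":0.4},{"x":0,"y":0,"z":0,"twist":0,"claw":0.1},{"x":0,"y":0,"z":0,"twist":0,"claw":-1},{"x":0,"y":0,"z":0,"twist":0,"claw":-1},{"x":0,"y":0,"z":0,"twist":0,"claw":-1},{"x":0,"y":0,"z":0,"twist":0,"claw":-1},{"x":0,"y":0,"z":0,"twist":0,"claw":-1}]' 80
python3 go.py 408 -410.5 35 -9.4
```

```text
time: 40.7
position: [0.4086, -0.4112, 0.0414]
eef_rot: [0.003, 0.997, -0.081, 0.002]
ft_force: [0.3, -0.2, 0.2]
gripper_width: 0.702
finger_force: 0.0
pos [ 408.6 -411.2   41.4] th -9.3 q6 46 tilt 0.42 w 0.702 F [ 0.3 -0.2  0.2] t 40.7
TWIST 0.1  then x -0.07 y -0.06 z 1.34
time: 41.4
position: [0.4075, -0.4103, 0.0373]
eef_rot: [0.002, 0.997, -0.082, 0.001]
ft_force: [-1.3, 0.3, 5.9]
gripper_width: 0.413
finger_force: 81.3
pos [ 407.5 -410.3   37.3] th -9.4 q6 46 tilt 0.25 w 0.413 F [-1.3  0.3  5.9] t 41.4
TWIST 0.0  then x 0.06 y 0.02 z 0.23
```

```bash
python3 -m creep '[{"x":0,"y":0,"z":-3,"twist":0,"claw":-1},{"x":0,"y":0,"z":-5,"twist":0,"claw":-1},{"x":0,"y":0,"z":-5,"twist":0,"claw":-1},{"x":0,"y":0,"z":-5,"twist":0,"claw":-1},{"x":0,"y":0,"z":0,"twist":0,"claw":-1},{"x":0,"y":0,"z":0,"twist":0,"claw":-1}]' 80
python3 go.py 518 -245 215 -9.4
```

```text
time: 42.0
position: [0.407, -0.4092, 0.2167]
eef_rot: [0.002, 0.997, -0.082, 0.001]
ft_force: [-0.2, 0.2, -3.8]
gripper_width: 0.415
finger_force: 82.1
pos [ 407.  -409.2  216.7] th -9.4 q6 46 tilt 0.26 w 0.415 F [-0.2  0.2 -3.8] t 42.0
TWIST 0.0  then x 8.27 y -18.02 z 0.17
```

```bash
python3 -m creep '[{"x":1.7,"y":-3.6,"z":0,"twist":0,"claw":-1},{"x":1.7,"y":-3.6,"z":0,"twist":0,"claw":-1},{"x":1.7,"y":-3.6,"z":0,"twist":0,"claw":-1},{"x":1.6,"y":-3.6,"z":0,"twist":0,"claw":-1},{"x":1.6,"y":-3.6,"z":0,"twist":0,"claw":-1},{"x":0,"y":0,"z":0,"twist":0,"claw":-1},{"x":0,"y":0,"z":0,"twist":0,"claw":-1},{"x":0,"y":0,"z":0,"twist":0,"claw":-1}]' 80
python3 - <<'E'
from h import *
d=grab('wrist');d2=grab('wrist')
import pickle;pickle.dump([d,d2,monitor.state()],open('dw.pkl','wb'))
print(monitor.state()['position'],proj(d,[[.528,-.18,.082],[.528,-.18,.122]]))
cv2.imwrite('pics/w10.png',cv2.resize(d['frame'],(800,600),interpolation=cv2.INTER_CUBIC)[:,:,::-1])
E
```

```text
time: 42.8
position: [0.5165, -0.2447, 0.2129]
eef_rot: [0.0, 0.997, -0.082, -0.002]
ft_force: [0.1, 0.0, -3.1]
gripper_width: 0.419
finger_force: 82.3
[ 0.51691184 -0.24556882  0.21416551] [[182.88909347 184.43068254]
 [171.90597127 196.03187708]]
```

View pics/w10.png

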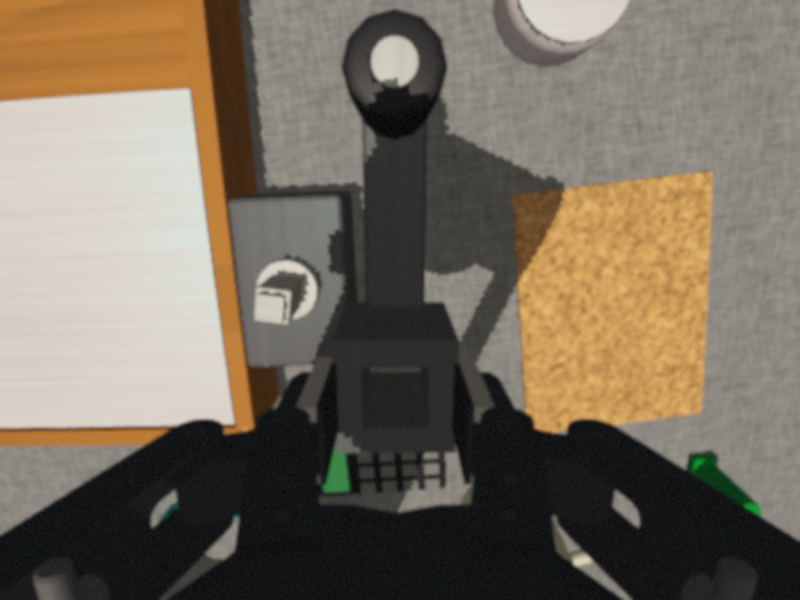

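The wrist view (800-wide scale) shows the shaft's top face at about (273,307), its collar at (287,290), and the held hub with its hole at about (396,397). I'll take exact numbers from pixels.

```bash
python3 - <<'E'
from h import *
import pickle
d,d2,s=pickle.load(open('dw.pkl','rb'))
g=((d['frame'].astype(int)+d2['frame'])//2).mean(2).astype(int)
print('shaft cols 160..207 rows 164..210')
for r in range(164,211): print(r,''.join(' .:-=+*#%@'[min(9,v*10//256)] for v in g[r,158:208]))
print('hub rows 205..295 cols 205..300 step 2')
for r in range(205,296,2): print(r,''.join(' .:-=+*#%@'[min(9,v*10//110)] for v in g[r,205:301]))
E
```

```text
shaft cols 160..207 rows 164..210
164 =======================--::--==---================
165 =======================---------:--===============
166 ======================+++====---:::--=============
167 ==================++********++==--::---===========
168 ==============++**############**+=---:--==========
169 =============+**###%%%%%%%%%%###**+=-:::--========
170 ============+*##%%%%%%%%%%%%%%%%###*+--::--=======
171 ===========+*##%%%%%%%%%%%%%%%%%%%##*+--::--======
172 ==========+*##%%%%%#######%%%%%%%%%%#*+=-::-======
173 =========+*###%%%%##*+++*########%%%##*+-:::-=====
174 ========+*###%%%###+====+***++**#######*+-::---===
175 =======+*########**=----=======+**+++*##*=-:::-===
176 =======+*######*++=------------===--=+*##*=:::-===
177 ======+*#####*+=----:::::-:::--------=*###+-:::===
178 ======+*####*+=-:::::::::::::::::::--=*###*=:::-==
179 ======*####*+--::::::::::::::::::::---+#%#*+-::-==
180 =====+*###*+--:::::::::::::::::::::---+####+=::-==
181 =====+***+=--::::::::::::::::::::::--=+*#%#*=-:-==
182 =====+**+=--:::::::::::::::::::::::--+*##%#*+-:--=
183 =====++++==------
[... 5503 characters left out ...]
.... .-+%@@@@@@@%%#*+====-=----==-=====-=====-==========-=-==-=-=--==-=====---=-=----:... ..:.
285 ::... ..=#%@@@@@@@@@%%#*+===---==-==-======-==---=======----==-====-=-=-=-=-=------==++-......:.
287 ::.....:+#%@@@@@@@@@@@@%#+=====-=-==-=========----=========---==-============--======+*+-......:
289 ::.....-*#%@@@%%%#######*+++++===-----=========-----=========----=+#%%%%%%#+===*#%%%%@@@+:......
291 :.....:=*#%%%%#*+--:::-=++++++++=::.:-=+++++++=-:.:-=+++++++=-::-*@@@@@@@@@#+=+%@@@@@@@@#-...:.:
293 ::....-+##%%%%##+:....:-=+++++++=-..:-=+++++++=-:.:-=++=++===:::-*%@@@@@@%#*===%@@@@@@@@@+:.....
295 .:...:=*#%%%%%%#+-.....:=========-:.::-===-----:...:::-::::-::.:-==++++++++====#@@@@@@@@@*-....:
```

```bash
python3 - <<'E'
from h import *
import pickle
d,d2,s=pickle.load(open('dw.pkl','rb'))
g=((d['frame'].astype(float)+d2['frame'])/2).mean(2)
def cross(v,i,lvl): # subpixel crossing between i,i+1
    return i+(v[i]-lvl)/(v[i]-v[i+1])
def edge(kind,rng,lo,hi,step,lvl):
    out=[]
    for k in rng:
        v=g[k,:] if kind=='h' else g[:,k]
        i=lo
        while i!=hi:
            j=i+step
            if (v[i]-lvl)*(v[j]-lvl)<=0:
                t=i+step*(v[i]-lvl)/(v[i]-v[j]); out.append((t,k) if kind=='h' else (k,t)); break
            i=j
    return np.array(out)
ang=lambda p:np.degrees(np.arctan2(*np.linalg.svd(p-p.mean(0))[2][0][::-1]))
# from interior of face (172,198) outwards
E={'R':edge('h',range(193,203),176,186,1,165),'L':edge('h',range(192,203),168,158,-1,150),'T':edge('v',range(167,178),196,184,-1,165),'B':edge('v',range(166,179),200,210,1,150)}
for n,p in E.items():
    w=onplane(d,p,.122)*1000; print(n,'px',p.mean(0).round(1),'w',w.mean(0).round(1),'ang',round(ang(w)%90-90 if ang(w)%90>45 else ang(w)%90,1))
# collar outer: threshold bright ring right side ellipse
m=(g>150).astype(np.uint8); m[:166]=0;m[208:]=0;m[:,:160]=0;m[:,205:]=0
c=max(cv2.findContours(m,0,1)[0],key=len).reshape(-1,2); c=cv2.convexHull(c).reshape(-1,2)
c=c[(c[:,0]+ (190-c[:,1])>180)]
w=onplane(d,c,.082)*1000
A=np.c_[2*w,np.ones(len(w))]; sol=np.linalg.lstsq(A,(w**2).sum(1),rcond=None)[0]; print('collar',sol[:2],'r',np.sqrt(sol[2]+sol[:2]@sol[:2]),len(w))
zt=s['position'][2]-.034+.045
M=R.from_quat(np.roll(s['eef_rot'],-1)).as_matrix()
for nm,q in {'hubTop':[[213,219.5],[293,219.5]],'hubhole':[[232,236.5],[273,236.5]],'holebot':[[230.5,274.5],[276,274.5]],'hubbot':[[216,291],[290,291]]}.items():
    w=onplane(d,q,zt); print(nm,[(M.T@(np.r_[x,zt]-s['position'])*1000)[:2].round(1).tolist() for x in w])
print(s['position'])
E
```

```text
R px [180.5 197.5] w [ 525.6 -186.6] ang -15.9
L px [162.2 197. ] w [ 528.5 -172. ] ang -16.7
T px [172.  189.2] w [ 533.6 -181.4] ang -16.5
B px [172.  206.2] w [ 519.6 -178.1] ang -16.9
collar [ 526.7225356  -179.52148902] r 18.336865522296385 14
hubTop [[18.1, -19.5], [18.1, 17.4]]
hubhole [[9.6, -10.9], [9.6, 8.3]]
holebot [[-10.4, -12.0], [-10.4, 10.2]]
hubbot [[-19.7, -19.4], [-19.7, 17.4]]
[ 0.51691184 -0.24556882  0.21416551]
```

Shaft: all four flat edges at -16.5°, axis at (526.8, -179.5); the collar fit agrees. Hub sits at tool (-0.6,-1.0) mm. Aligning over the shaft.

```bash
python3 -m creep '[{"x":0,"y":0,"z":0,"twist":7.1,"claw":-1},{"x":0,"y":-2,"z":0,"twist":0,"claw":-1},{"x":0,"y":-2,"z":0,"twist":0,"claw":-1},{"x":0,"y":-2,"z":0,"twist":0,"claw":-1},{"x":0,"y":0,"z":0,"twist":0,"claw":-1},{"x":0,"y":0,"z":0,"twist":0,"claw":-1},{"x":0,"y":0,"z":0,"twist":0,"claw":-1}]' 80
for i in 1 2; do python3 go.py 527.1 -180.6 165 -16.5; python3 -m creep '[{"x":0,"y":0,"z":0,"twist":0,"claw":-1}]' 80 | grep pos; done; python3 go.py 527.1 -180.6 165 -16.5
```

```text
time: 43.6
position: [0.5347, -0.1886, 0.2153]
eef_rot: [0.001, 0.99, -0.144, 0.0]
ft_force: [0.1, 0.0, -3.0]
gripper_width: 0.411
finger_force: 82.3
pos [ 534.7 -188.6  215.3] th -16.6 q6 79 tilt 0.17 w 0.411 F [ 0.1  0.  -3. ] t 43.6
TWIST -0.1  then x -0.95 y -0.55 z 5.03
position: [0.5348, -0.1885, 0.2153]
pos [ 534.8 -188.5  215.3] th -16.6 q6 79 tilt 0.16 w 0.42 F [ 0.4 -0.3 -2.9] t 43.7
TWIST -0.1  then x -0.96 y -0.54 z 5.03
position: [0.5349, -0.1882, 0.2153]
pos [ 534.9 -188.2  215.3] th -16.5 q6 79 tilt 0.15 w 0.417 F [ 0.2 -0.6 -3.2] t 43.8
TWIST -0.0  then x -0.96 y -0.50 z 5.03
```

```bash
python3 -m creep '[{"x":-0.95,"y":-0.5,"z":0,"twist":0,"claw":-1},{"x":0,"y":0,"z":2,"twist":0,"claw":-1},{"x":0,"y":0,"z":2,"twist":0,"claw":-1},{"x":0,"y":0,"z":0,"twist":0,"claw":-1},{"x":0,"y":0,"z":0,"twist":0,"claw":-1},{"x":0,"y":0,"z":0,"twist":0,"claw":-1},{"x":0,"y":0,"z":0,"twist":0,"claw":-1},{"x":0,"y":0,"z":0,"twist":0,"claw":-1},{"x":0,"y":0,"z":0,"twist":0,"claw":-1}]' 80
python3 go.py 527.1 -180.6 116 -16.5
```

```text
time: 44.7
position: [0.5277, -0.1802, 0.176]
eef_rot: [0.001, 0.99, -0.143, 0.001]
ft_force: [-0.3, -0.4, -4.0]
gripper_width: 0.416
finger_force: 82.3
pos [ 527.7 -180.2  176. ] th -16.5 q6 79 tilt 0.19 w 0.416 F [-0.3 -0.4 -4. ] t 44.7
TWIST 0.0  then x -0.05 y 0.06 z 6.00
```

```bash
python3 -m creep '[{"x":-0.05,"y":0.05,"z":0.5,"twist":0,"claw":-1},{"x":0,"y":0,"z":0.5,"twist":0,"claw":-1},{"x":0,"y":0,"z":0.5,"twist":0,"claw":-1},{"x":0,"y":0,"z":0.5,"twist":0,"claw":-1},{"x":0,"y":0,"z":0.4,"twist":0,"claw":-1},{"x":0,"y":0,"z":0.4,"twist":0,"claw":-1},{"x":0,"y":0,"z":0.2,"twist":0,"claw":-1},{"x":0,"y":0,"z":0,"twist":0,"claw":-1},{"x":0,"y":0,"z":0,"twist":0,"claw":-1}]' 80
python3 go.py 527.1 -180.6 116 -16.5
```

```text
time: 45.6
position: [0.527, -0.1805, 0.1454]
eef_rot: [0.001, 0.99, -0.143, 0.001]
ft_force: [0.4, -0.4, -2.8]
gripper_width: 0.414
finger_force: 82.3
pos [ 527.  -180.5  145.4] th -16.5 q6 79 tilt 0.16 w 0.414 F [ 0.4 -0.4 -2.8] t 45.6
TWIST 0.0  then x 0.02 y 0.01 z 2.94
```

Already 11 mm down the shaft with no contact force. Continue.

```bash
python3 -m creep '[{"x":0,"y":0,"z":0.5,"twist":0,"claw":-1},{"x":0,"y":0,"z":0.5,"twist":0,"claw":-1},{"x":0,"y":0,"z":0.5,"twist":0,"claw":-1},{"x":0,"y":0,"z":0.5,"twist":0,"claw":-1},{"x":0,"y":0,"z":0.4,"twist":0,"claw":-1},{"x":0,"y":0,"z":0.2,"twist":0,"claw":-1},{"x":0,"y":0,"z":0.2,"twist":0,"claw":-1},{"x":0,"y":0,"z":0,"twist":0,"claw":-1},{"x":0,"y":0,"z":0,"twist":0,"claw":-1}]' 80
python3 go.py 527.1 -180.6 116 -16.5
```

```text
time: 46.5
position: [0.527, -0.1805, 0.1175]
eef_rot: [0.001, 0.99, -0.143, 0.001]
ft_force: [0.6, -0.4, -3.0]
gripper_width: 0.414
finger_force: 82.3
pos [ 527.  -180.5  117.5] th -16.5 q6 79 tilt 0.16 w 0.414 F [ 0.6 -0.4 -3. ] t 46.5
TWIST 0.0  then x 0.01 y 0.00 z 0.15
```

```bash
python3 -m creep '[{"x":0,"y":0,"z":0.2,"twist":0,"claw":-1},{"x":0,"y":0,"z":0,"twist":0,"claw":-1},{"x":0,"y":0,"z":0,"twist":0,"claw":0.3},{"x":0,"y":0,"z":0,"twist":0,"claw":0.3},{"x":0,"y":0,"z":0,"twist":0,"claw":0.3},{"x":0,"y":0,"z":-3,"twist":0,"claw":0.3},{"x":0,"y":0,"z":-4,"twist":0,"claw":0.3},{"x":3,"y":0,"z":0,"twist":0,"claw":0.3},{"x":3,"y":0,"z":0,"twist":0,"claw":0.3},{"x":3,"y":0,"z":0,"twist":0,"claw":0.3},{"x":0,"y":0,"z":0,"twist":0,"claw":0.3},{"x":0,"y":0,"z":0,"twist":0,"claw":0.3},{"x":0,"y":0,"z":0,"twist":0,"claw":0.3}]' 80
python3 go.py 613.1 -206 122 -16.5
python3 - <<'E'
from h import *
d=grab('wrist'); g=d['frame'].astype(int); import pickle; pickle.dump(d,open('dk.pkl','wb'))
print(proj(d,[[.6131,-.205,.148],[.527,-.1795,.127]]))
gg=g.mean(2)
for r in range(100,330,5): print(r,''.join(' .:-=+*#%@'[min(9,int(v)*10//200)] for v in gg[r,190:320:2]))
E
```

```text
time: 47.8
position: [0.6122, -0.2054, 0.1851]
eef_rot: [0.001, 0.99, -0.143, -0.0]
ft_force: [0.6, 0.4, 0.6]
gripper_width: 0.647
finger_force: 0.0
pos [ 612.2 -205.4  185.1] th -16.5 q6 80 tilt 0.12 w 0.647 F [0.6 0.4 0.6] t 47.8
TWIST 0.0  then x 0.10 y 0.03 z 6.31
[[252.20694126 219.28728768]
 [252.24786771 317.7410396 ]]
100 ::---+*#****#####*######*##*-------------------------:-----------
105 :::---*******##****#*###**#*-------------------------------------
110 :::---=******####**#####***=----------:----:---------------:-----
115 ::::--=*###***************+--------------------------------------
120 ::::---+**##***#***####***=--------:-------:---------------------
125 :.:::---+###****#*#**###**-:----------------------------------:--
130 :::::---+*###*****###****+---------------------------------------
135 ::::::---**###***********=--------------:------------------------
140 ::::::---=***=-------***+------:-:-----------:::-----------------
145 :::::::--=*##+-------=+--------:::-----:::-----------------------
150 :::::::---+**=----------------::---------------------------------
15
[... 1747 characters left out ...]

280  :%@@@@*++++-:::::::.......................::::::::----------.   
285 .#@@@@@%*+++-:::::::........................:::::::--------+**:  
290 #@@@@@@@*++=::::::::........................::::::::-------+**+: 
295 @@@@@@@@%*+=::::::::::::::::::::::::::::::::::::::::-------+##*+:
300 @@@@@@@@@#+-:::::::-=++++++++++++++++++++++=-:::::::-------*#***+
305 @@@@@@@@@@+-:::::::-===+========+=+====++++=-:::::::------=***##*
310 @@@@@@@@@@#=--:-:::::::::.-==========-:-====-::::::::-----=**##**
315 @@@@@@@@@@@****+-:::::::::-==========-:::::::::::::::-----=*****+
320 @@@@@@@@@@@%***=-::::::::..-========::.:::::::::::::------+*#*#*:
325 %@@*........ ... .......................... .. .. .. .. . .:+**-.
```

The knob's bright cap is at (252,218), as predicted; the crank is seated. Gripping the knob.

```bash
python3 -m creep '[{"x":0.1,"y":0,"z":3,"twist":0,"claw":0},{"x":0,"y":0,"z":2,"twist":0,"claw":0},{"x":0,"y":0,"z":1.2,"twist":0,"claw":0},{"x":0,"y":0,"z":0,"twist":0,"claw":0},{"x":0,"y":0,"z":0,"twist":0,"claw":0},{"x":0,"y":0,"z":0,"twist":0,"claw":-1},{"x":0,"y":0,"z":0,"twist":0,"claw":-1},{"x":0,"y":0,"z":0,"twist":0,"claw":-1},{"x":0,"y":0,"z":0,"twist":0,"claw":-1}]' 40
python3 go.py 613.1 -206 122 -16.5
python3 - <<'E'
import numpy as np
# knob pos in tool axes (x: along arm dir, y: right/clockwise), angle phi clockwise from tool x
for k in range(0,19):
    a,b=np.radians(20*k),np.radians(20*k+20)
    print(20*k, 'x %.2f y %.2f'%(9*(np.cos(b)-np.cos(a)),9*(np.sin(b)-np.sin(a))))
E
```

```text
time: 48.75
position: [0.6154, -0.2068, 0.1249]
eef_rot: [0.002, 0.99, -0.143, 0.002]
ft_force: [3.2, -0.7, 1.8]
gripper_width: 0.263
finger_force: 39.2
pos [ 615.4 -206.8  124.9] th -16.5 q6 80 tilt 0.32 w 0.263 F [ 3.2 -0.7  1.8] t 48.8
TWIST 0.0  then x -0.25 y -0.02 z 0.29
0 x -0.54 y 3.08
20 x -1.56 y 2.71
40 x -2.39 y 2.01
60 x -2.94 y 1.07
80 x -3.13 y 0.00
100 x -2.94 y -1.07
120 x -2.39 y -2.01
140 x -1.56 y -2.71
160 x -0.54 y -3.08
180 x 0.54 y -3.08
200 x 1.56 y -2.71
220 x 2.39 y -2.01
240 x 2.94 y -1.07
260 x 3.13 y -0.00
280 x 2.94 y 1.07
300 x 2.39 y 2.01
320 x 1.56 y 2.71
340 x 0.54 y 3.08
360 x -0.54 y 3.08
```

```bash
python3 -m creep '[{"x":-0.2,"y":0,"z":0,"twist":0,"claw":-1},{"x":-0.54,"y":3.08,"z":0,"twist":0,"claw":-1},{"x":-1.56,"y":2.71,"z":0,"twist":0,"claw":-1},{"x":-2.39,"y":2.01,"z":0,"twist":0,"claw":-1},{"x":-2.94,"y":1.07,"z":0,"twist":0,"claw":-1}]' 50
python3 - <<'E'
from go import *
a=np.radians(-16.5-80); plan(526.8+90*np.cos(a),-179.5+90*np.sin(a),125,-16.5)
E
```

```text
time: 49.25
position: [0.5168, -0.2708, 0.1252]
eef_rot: [0.001, 0.99, -0.144, 0.003]
ft_force: [4.1, 5.9, 6.1]
gripper_width: 0.264
finger_force: 50.4
pos [ 516.8 -270.8  125.2] th -16.6 q6 70 tilt 0.35 w 0.264 F [4.1 5.9 6.1] t 49.2
TWIST -0.1  then x -0.08 y -0.17 z 0.02
```

Works beautifully. Continue to 360°.

```bash
python3 -m creep '[{"x":-3.13,"y":0,"z":0,"twist":0,"claw":-1},{"x":-2.94,"y":-1.07,"z":0,"twist":0,"claw":-1},{"x":-2.39,"y":-2.01,"z":0,"twist":0,"claw":-1},{"x":-1.56,"y":-2.71,"z":0,"twist":0,"claw":-1},{"x":-0.54,"y":-3.08,"z":0,"twist":0,"claw":-1},{"x":0.54,"y":-3.08,"z":0,"twist":0,"claw":-1},{"x":1.56,"y":-2.71,"z":0,"twist":0,"claw":-1}]' 50
python3 - <<'E'
from go import *
a=np.radians(-16.5-220); plan(526.8+90*np.cos(a),-179.5+90*np.sin(a),125,-16.5)
E
```

```text
time: 49.95
position: [0.477, -0.1059, 0.125]
eef_rot: [0.004, 0.99, -0.143, 0.002]
ft_force: [2.7, -9.8, 3.2]
gripper_width: 0.258
finger_force: 50.2
pos [ 477.  -105.9  125. ] th -16.4 q6 84 tilt 0.48 w 0.258 F [ 2.7 -9.8  3.2] t 50.0
TWIST 0.1  then x -0.03 y -0.14 z 0.00
```

```bash
python3 -m creep '[{"x":2.39,"y":-2.01,"z":0,"twist":0,"claw":-1},{"x":2.94,"y":-1.07,"z":0,"twist":0,"claw":-1},{"x":3.13,"y":0,"z":0,"twist":0,"claw":-1},{"x":2.94,"y":1.07,"z":0,"twist":0,"claw":-1},{"x":2.39,"y":2.01,"z":0,"twist":0,"claw":-1},{"x":1.56,"y":2.71,"z":0,"twist":0,"claw":-1},{"x":0.54,"y":3.08,"z":0,"twist":0,"claw":-1},{"x":-0.54,"y":3.08,"z":0,"twist":0,"claw":-1},{"x":-1.56,"y":2.71,"z":0,"twist":0,"claw":-1}]' 50
python3 - <<'E'
from go import *
a=np.radians(-16.5-400); plan(526.8+90*np.cos(a),-179.5+90*np.sin(a),125,-16.5)
E
```

```text
time: 50.85
position: [0.5777, -0.2566, 0.1252]
eef_rot: [0.001, 0.99, -0.143, 0.003]
ft_force: [1.4, 3.1, 4.2]
gripper_width: 0.261
finger_force: 50.5
pos [ 577.7 -256.6  125.2] th -16.5 q6 75 tilt 0.37 w 0.261 F [1.4 3.1 4.2] t 50.9
TWIST 0.0  then x -0.17 y -0.16 z 0.02
```

```bash
python3 -m creep '[{"x":-2.39,"y":2.01,"z":0,"twist":0,"claw":-1},{"x":-2.94,"y":1.07,"z":0,"twist":0,"claw":-1},{"x":-3.13,"y":0,"z":0,"twist":0,"claw":-1},{"x":-2.94,"y":-1.07,"z":0,"twist":0,"claw":-1},{"x":-2.39,"y":-2.01,"z":0,"twist":0,"claw":-1},{"x":-1.56,"y":-2.71,"z":0,"twist":0,"claw":-1},{"x":-0.3,"y":-1,"z":0,"twist":0,"claw":-1},{"x":0,"y":0,"z":0,"twist":0,"claw":-1},{"x":0,"y":0,"z":0,"twist":0,"claw":-1},{"x":0,"y":0,"z":0,"twist":0,"claw":-1},{"x":0,"y":0,"z":0,"twist":0,"claw":-1}]' 50
python3 - <<'E'
from go import *
a=np.radians(-16.5-527); plan(526.8+90*np.cos(a),-179.5+90*np.sin(a),125,-16.5)
p=monitor.state()['position']*1000; print('angle',-16.5-np.degrees(np.arctan2(p[1]+179.5,p[0]-526.8)))
E
```

```text
time: 51.95
position: [0.4372, -0.1763, 0.1241]
eef_rot: [0.001, 0.99, -0.144, 0.002]
ft_force: [2.2, -0.0, 6.8]
gripper_width: 0.26
finger_force: 50.9
pos [ 437.2 -176.3  124.1] th -16.5 q6 74 tilt 0.22 w 0.26 F [ 2.2 -0.   6.8] t 52.0
TWIST -0.0  then x -0.09 y -0.21 z -0.09
angle -194.42919967819688
```

```bash
python3 -m creep '[{"x":-0.15,"y":-0.7,"z":0,"twist":0,"claw":-1},{"x":0,"y":0,"z":0,"twist":0,"claw":-1},{"x":0,"y":0,"z":0,"twist":0,"claw":-1},{"x":0,"y":0,"z":0,"twist":0,"claw":-1},{"x":0,"y":0,"z":0,"twist":0,"claw":-1}]' 50
python3 - <<'E'
from h import *
s=monitor.state();p=s['position']*1000; print('angle',360-16.5-np.degrees(np.arctan2(p[1]+179.5,p[0]-526.8))%360+360,s['ft_force'])
E
python3 -m creep '[{"x":0,"y":0,"z":0,"twist":0,"claw":0},{"x":0,"y":0,"z":0,"twist":0,"claw":0},{"x":0,"y":0,"z":0,"twist":0,"claw":0},{"x":0,"y":0,"z":-4,"twist":0,"claw":0},{"x":0,"y":0,"z":-4,"twist":0,"claw":0},{"x":0,"y":0,"z":-4,"twist":0,"claw":0},{"x":-4,"y":0,"z":-2,"twist":0,"claw":0.3},{"x":0,"y":0,"z":0,"twist":0,"claw":0.3},{"x":0,"y":0,"z":0,"twist":0,"claw":0.3},{"x":0,"y":0,"z":0,"twist":0,"claw":0.3}]' 50
python3 - <<'E'
from h import *
import pickle
d=grab('wrist','w11'); t=grab('top','t11'); sc=grab('scene');pickle.dump([d,t,sc],open('d11.pkl','wb'))
print(monitor.state()['position'],proj(d,[[.5268,-.1795,.127]]),proj(t,[[.5268,-.1795,.127]]))
o=np.hstack([cv2.resize(d['frame'],(480,360)),cv2.resize(sc['frame'][170:330,180:322],(320,360),interpolation=cv2.INTER_CUBIC)])
o=np.vstack([o,cv2.resize(t['frame'][80:210,190:390],(800,520),interpolation=cv2.INTER_CUBIC)[:240]]);cv2.imwrite('pics/c11.png',o[:,:,::-1])
E
```

```text
time: 52.45
position: [0.4378, -0.1699, 0.1242]
eef_rot: [0.002, 0.99, -0.144, 0.002]
ft_force: [2.7, -1.3, 7.0]
gripper_width: 0.259
finger_force: 50.7
angle 529.6696442064431 [ 2.68426082 -1.34256396  6.96439986]
time: 53.45
position: [0.3977, -0.1562, 0.2617]
eef_rot: [0.001, 0.99, -0.143, -0.001]
ft_force: [-0.2, -0.4, -0.6]
gripper_width: 0.645
finger_force: 0.0
[ 0.39793165 -0.15624237  0.26166225] [[236.09122305  34.68029096]] [[289.47318405 177.19204548]]
```

View pics/c11.png

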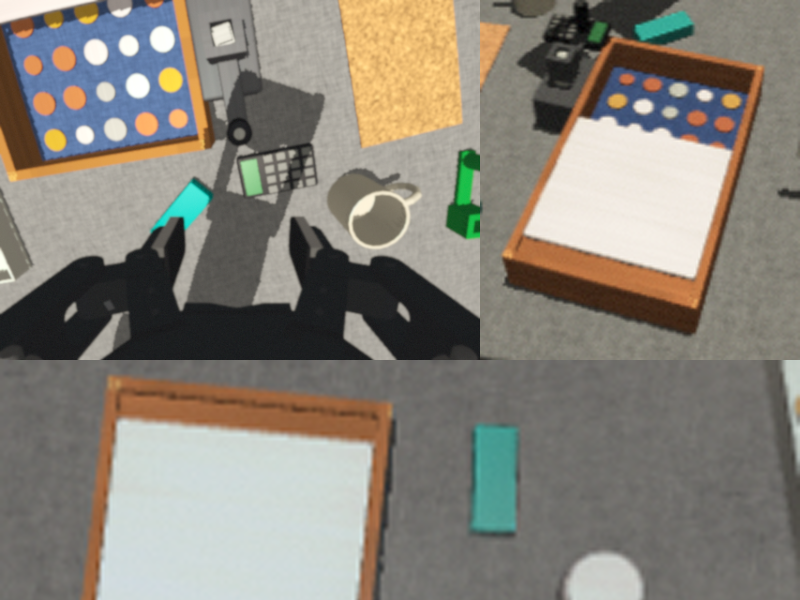

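The composite shows the glass contents uncovered, the crank fitted with its arm toward the robot, and the cover's far edge at top px ~(219.5,94.5)–(283,100). Measuring how far open.

```bash
python3 - <<'E'
from h import *
import pickle
d,t,sc=pickle.load(open('d11.pkl','rb')); g=t['frame'].astype(int); sat=g.max(2)-g.min(2)
a=np.radians(-7.5);u=np.array([np.cos(a),np.sin(a)]);o=np.array([559.0,-17.0])
pts=[]
for c in range(225,280,5):
    v=sat[85:112,c]; i=next(k for k in range(26,0,-1) if v[k-1]>60); pts.append((c,85+i-1+ (60-v[i-1])/(v[i]-v[i-1]+1e-6)))
w=onplane(t,pts,.07)*1000; print('open mm',((w-o)@u-104).round(1))
# hub/knob in wrist image
f=d['frame'].mean(2)
for r in range(18,60,2): print(r,''.join(' .:-=+*#%@'[min(9,int(v)*10//200)] for v in f[r,205:275]))
for r in range(120,160,3): print(r,''.join(' .:-=+*#%@'[min(9,int(v)*10//200)] for v in f[r,230:280]))
E
python3 go.py 527 -180.6 200 -12
```

```text
open mm [169.2 169.4 169.1 169.6 169.3 169.8 169.5 169.9 169.6 169.9 169.6]
18 ******################################***##################****++*#%%%
20 ****#*########################******+++==+*#########*****####**+++#%%%
22 ***#*###############*****++++===-------::-+*########*+=+**##***++*#%%%
24 ******###########*+==---::::::--=*#%%@@#+-+*########*+==+**#****+*#%%%
26 ****#############*+-:::::-=+*#%@@@@@@@@@#==*########*+=-+***##**++*%%%
28 ****#*###########*+=-=+*%@@@@@@@@@@@@@@@%*=+*########*+-=+**#***++*#%%
30 ****##############*+*%@@@@@@@@@@@@@@@@@@@%++*########*+=+**###**+++*%%
32 ***###############***#@@@@@@@@@@@@@@@@@@@@#+*#########*++*####***++*#%
34 ****###############**#@@@@@@@@@@@@@@@@@@@@@**#########*++*#####**++*#%
36 +***###############*#@@@@@@@@@@@@@@@@@@@@@@%**########*+=+*####**++*#%
38 +***################*#@@@@@@@@@@@@@@@@@@@@@@#*########*+=+*#####**+*#%
40 +***################**%@@@@@@@@@@@@@@@@@@@@@@##########*+=+*####**++*#
42 ++**################*+#@@@@@@@@@@@@@@@@@@@@@@%#########*+=+*####**++*#
44 ++**################*++%@@@@@@@@@@@@@@@@@@@@@%#########*+==
[... 722 characters left out ...]
..........:-===============
132 ==========+*+=:....................:-=============
135 =============:.........:::::........::-===========
138 ===========--:.....:-=+++++++=-:......--==========
141 ==========--:.....:-+++++***+++-:.....:-==========
144 ===========-:.....:-++++++***++-:.....:-==========
147 -========+*+-:......:==++++++=:......:--==========
150 *#######%##+=--:...................:--====-=======
153 %%%%%%%%%%*=====--:.........:::::--===============
156 %%%%%%%%#*+===========-=+*##%%%%##+===============
159 %%%%%%%%#+=============+#%%%%%%%%%%%%##*+=========
pos [ 397.9 -156.2  261.7] th -16.5 q6 73 tilt 0.13 w 0.652 F [0.1 0.1 1. ] t 53.6
TWIST -4.5  then x 13.13 y -0.30 z 6.17
```

```bash
python3 - <<'E'
from h import *
from go import plan
import pickle
d,t,sc=pickle.load(open('d11.pkl','rb'))
k=onplane(d,[[255,142.7]],.148)[0]*1000; v=k-[526.8,-179.5]; th=np.degrees(np.arctan2(v[1],v[0])); print(k,np.linalg.norm(v),th)
e=onplane(d,[[225,29.5],[244,24]],.122)*1000; e=e[1]-e[0]; print(np.degrees(np.arctan2(e[1],e[0])))
plan(527,-180.5,190,th+180 if th<0 else th-180)
E
```

```text
[ 436.86205723 -169.50879663] 90.49120230633628 173.66100477941788
-91.68337104443017
pos [ 397.9 -156.2  261.7] th -16.5 q6 73 tilt 0.13 w 0.652 F [0.1 0.1 1. ] t 53.6
TWIST -10.1  then x 13.10 y 0.99 z 7.17
```

```bash
python3 -m creep '[{"x":0,"y":0,"z":0,"twist":-5.1,"claw":0.3},{"x":0,"y":0,"z":0,"twist":-5.1,"claw":0.3},{"x":4,"y":0.3,"z":0,"twist":0,"claw":0.3},{"x":4,"y":0.3,"z":0,"twist":0,"claw":0.3},{"x":4,"y":0.3,"z":0,"twist":0,"claw":0.3},{"x":1.1,"y":0.1,"z":0,"twist":0,"claw":0.3},{"x":0,"y":0,"z":4,"twist":0,"claw":0.3},{"x":0,"y":0,"z":3,"twist":0,"claw":0.3},{"x":0,"y":0,"z":0,"twist":0,"claw":0.3},{"x":0,"y":0,"z":0,"twist":0,"claw":0.3},{"x":0,"y":0,"z":0,"twist":0,"claw":0.3}]' 50
python3 go.py 527 -180.5 117 -6.3
```

```text
time: 54.7
position: [0.5284, -0.1815, 0.1953]
eef_rot: [0.002, 0.998, -0.055, 0.002]
ft_force: [-1.0, -0.4, 0.3]
gripper_width: 0.648
finger_force: 0.0
pos [ 528.4 -181.5  195.3] th -6.3 q6 69 tilt 0.3 w 0.648 F [-1.  -0.4  0.3] t 54.7
TWIST 0.0  then x -0.15 y -0.09 z 7.83
```

```bash
python3 -m creep '[{"x":-0.1,"y":-0.1,"z":3,"twist":0,"claw":0.3},{"x":0,"y":0,"z":3,"twist":0,"claw":0.3},{"x":0,"y":0,"z":1.7,"twist":0,"claw":0.3},{"x":0,"y":0,"z":0,"twist":0,"claw":0.3},{"x":0,"y":0,"z":0,"twist":0,"claw":0.3},{"x":0,"y":0,"z":0,"twist":0,"claw":-1},{"x":0,"y":0,"z":0,"twist":0,"claw":-1},{"x":0,"y":0,"z":0,"twist":0,"claw":-1},{"x":0,"y":0,"z":0,"twist":0,"claw":-1},{"x":0,"y":0,"z":0,"twist":0,"claw":-1}]' 80
python3 go.py 527 -180.5 117 -6.3
```

```text
time: 55.7
position: [0.5285, -0.1808, 0.1193]
eef_rot: [0.002, 0.998, -0.055, 0.003]
ft_force: [-1.1, 1.0, 6.0]
gripper_width: 0.408
finger_force: 79.2
pos [ 528.5 -180.8  119.3] th -6.3 q6 69 tilt 0.41 w 0.408 F [-1.1  1.   6. ] t 55.7
TWIST 0.0  then x -0.15 y -0.02 z 0.23
```

Lift straight up off the shaft, slowly first.

```bash
python3 -m creep '[{"x":0,"y":0,"z":-1,"twist":0,"claw":-1},{"x":0,"y":0,"z":-1,"twist":0,"claw":-1},{"x":0,"y":0,"z":-1,"twist":0,"claw":-1},{"x":0,"y":0,"z":-1,"twist":0,"claw":-1},{"x":0,"y":0,"z":-2,"twist":0,"claw":-1},{"x":0,"y":0,"z":-3,"twist":0,"claw":-1},{"x":0,"y":0,"z":-1,"twist":0,"claw":-1},{"x":0,"y":0,"z":0,"twist":0,"claw":-1},{"x":0,"y":0,"z":0,"twist":0,"claw":-1}]' 80
python3 go.py 500 -409 215 -2
```

```text
time: 56.6
position: [0.5255, -0.1792, 0.2154]
eef_rot: [0.001, 0.998, -0.055, -0.001]
ft_force: [-1.1, -0.3, -4.0]
gripper_width: 0.41
finger_force: 81.5
pos [ 525.5 -179.2  215.4] th -6.3 q6 69 tilt 0.11 w 0.41 F [-1.1 -0.3 -4. ] t 56.6
TWIST -4.3  then x -1.75 y 23.05 z 0.04
```

```bash
python3 -m creep '[{"x":0,"y":0,"z":0,"twist":-4.3,"claw":-1},{"x":-0.3,"y":3.3,"z":0,"twist":0,"claw":-1},{"x":-0.3,"y":3.3,"z":0,"twist":0,"claw":-1},{"x":-0.3,"y":3.3,"z":0,"twist":0,"claw":-1},{"x":-0.2,"y":3.3,"z":0,"twist":0,"claw":-1},{"x":-0.2,"y":3.3,"z":0,"twist":0,"claw":-1},{"x":-0.2,"y":3.3,"z":0,"twist":0,"claw":-1},{"x":-0.2,"y":3.2,"z":0,"twist":0,"claw":-1},{"x":0,"y":0,"z":4,"twist":0,"claw":-1},{"x":0,"y":0,"z":4,"twist":0,"claw":-1},{"x":0,"y":0,"z":4,"twist":0,"claw":-1},{"x":0,"y":0,"z":3,"twist":0,"claw":-1},{"x":0,"y":0,"z":1,"twist":0,"claw":-1},{"x":0,"y":0,"z":0,"twist":0,"claw":-1},{"x":0,"y":0,"z":0,"twist":0,"claw":-1}]' 80
python3 go.py 500 -409 38 -2
```

```text
time: 58.1
position: [0.5022, -0.41, 0.0578]
eef_rot: [0.002, 1.0, -0.017, 0.001]
ft_force: [1.0, -0.4, -3.1]
gripper_width: 0.409
finger_force: 81.6
pos [ 502.2 -410.    57.8] th -2.0 q6 45 tilt 0.22 w 0.409 F [ 1.  -0.4 -3.1] t 58.1
TWIST 0.0  then x -0.22 y -0.09 z 1.98
```

```bash
python3 -m creep '[{"x":0,"y":0,"z":1,"twist":0,"claw":-1},{"x":0,"y":0,"z":0.5,"twist":0,"claw":-1},{"x":0,"y":0,"z":0.3,"twist":0,"claw":-1},{"x":0,"y":0,"z":0.2,"twist":0,"claw":-1},{"x":0,"y":0,"z":0,"twist":0,"claw":-1},{"x":0,"y":0,"z":0,"twist":0,"claw":-1}]' 80
python3 -m creep '[{"x":0,"y":0,"z":0,"twist":0,"claw":0.3},{"x":0,"y":0,"z":0,"twist":0,"claw":0.3},{"x":0,"y":0,"z":0,"twist":0,"claw":0.3},{"x":0,"y":0,"z":0,"twist":0,"claw":0.3},{"x":0,"y":0,"z":-2,"twist":0,"claw":0.3},{"x":0,"y":0,"z":-4,"twist":0,"claw":0.3},{"x":0,"y":0,"z":-4,"twist":0,"claw":0.3},{"x":0,"y":0,"z":-4,"twist":0,"claw":0.3},{"x":-4,"y":0,"z":0,"twist":0,"claw":0.3},{"x":-4,"y":0,"z":0,"twist":0,"claw":0.3},{"x":-4,"y":0,"z":0,"twist":0,"claw":0.3},{"x":0,"y":0,"z":0,"twist":0,"claw":0.3},{"x":0,"y":0,"z":0,"twist":0,"claw":0.3}]' 80
python3 - <<'E'
from h import *
import wb
d=grab('wrist'); print(monitor.state()['position'],proj(d,[[.501,-.41,.048],[.411,-.407,.069]]))
f=d['frame'].mean(2)
for r in range(80,280,5): print(r,''.join(' .:-=+*#%@'[min(9,int(v)*10//200)] for v in f[r,190:320:2]))
wb.boxes('top',.032)
E
```

```text
time: 58.7
position: [0.5021, -0.4097, 0.0404]
eef_rot: [0.002, 1.0, -0.017, 0.001]
ft_force: [-4.1, 4.5, 11.3]
gripper_width: 0.412
finger_force: 83.2
time: 60.0
position: [0.3812, -0.4052, 0.1769]
eef_rot: [0.001, 1.0, -0.018, 0.001]
ft_force: [0.7, -0.1, 0.2]
gripper_width: 0.653
finger_force: 0.0
[ 0.38208716 -0.40542754  0.17709488] [[253.18500755  47.18717774]
 [253.58784059 157.73252557]]
80 @%%%%%%@@%@@@@%@@@@%%@@@@%*#########*#%@@%##@@%%%@@@%%#*+==+==*%%
85 @@%%@@@@@@@@@@@@@@@@@%%%@@##########*%@%%@@@%%%%@%@%*====+=====+*
90 @@@@@@@@@@%#%%%%%@@@@@%@@%*#########*%@@@@@@%%%#*++=====++====+%@
95 @@@@@@@@@@@@%%%@@@@%%@@%%%*#########*#%%%%%%#*+===+=====+++#**+=+
100 %%@@@@@@@@%@%%%#%%%%%@@%%%##########*@@@%++==+==========*++=====+
105 @@%%%@@@@@@%%%%@@@@%#%@@@@##########**++===++=======++===========
110 @@@@@@@@@@@@%%%@@@@@@@@%%%########+--====++===+++*#+===+=====+===
115 @@@@%%%@@@@%%@%%%%@@@%%%%%#####+=----++++=====#%+===========++===
120 @@@@%%%%%%%@@@@@%%%@@@@@@@##*=-------===++=*#++++++++======++++==
125 @@@@@@@@@@@@@@@@%@@@@@@@%#+----------=====++=====++++++++=======+
130 @
[... 1508 characters left out ...]
%%%%%%%%%%%%%%%%%%%%#:..-=
240 ...:=============================+#@%%%%%%%%%%%%%%%%%%%%%%%#:...:
245 . ..-=========================+#%%%%%%%%%%%%%%%%%%%%%%%%%%%*.. ..
250  ...-=====================*#%##%%%%%%%%%%%%#%%%%%%%%%%%%%%%+.... 
255 ....==================+#%%%%%%%%%%#%%%%%%%%%%%%%%%%%%%%%%%%=.....
260  ...=++*****+++===+*#%%%%%%%%%%%%%%%%%%%%%%%%%%%%%%%%%%%%%#=.. ..
265 ....+*******++++++*%%%%%%%%%%%%%%%%%%%%%%%%%%%%%%%%%%%%%%%#=.....
270 ...:====###*#%*++++#%%%%%%%%%%%%%%%%%%%%%%%%%%%%%%%%%%%%%%+:.....
275 . .-=+#%%%%%#*++++*%%%%%%%%%%%%%%%%%%%%%%%%%%%%%%%%%%%%%%%+=-....
top c 377.7 309.4 size 96 36 ang 88.8
top c 452.0 304.5 size 98 36 ang 85.2
top c 541.2 259.8 size 93 40 ang 84.4
```

Crank lies where planned. Box3 appears to have been nudged inside the tray (now at tray x≈98, y≈−35, still within the limits); I'll cross-check with the other camera, plus the cover, sign and crank from above.

```bash
python3 - <<'E'
from h import *
d=grab('scene'); t=grab('top')
def rect(c,z):
    a=np.radians(c[2]);u=np.array([np.cos(a),np.sin(a)]);v=np.array([-u[1],u[0]])
    return [[*(np.array(c[:2])+i*50*u+j*20*v)/1000,z] for i,j in((1,1),(1,-1),(-1,-1),(-1,1))]
for im,n in((d,'scene'),(t,'top')):
    hsv=cv2.cvtColor(im['frame'],cv2.COLOR_RGB2HSV)
    m=((hsv[:,:,1]>80)&(hsv[:,:,2]<130)&(hsv[:,:,0]<14))
    p=proj(im,rect((541.2,259.8,84.4),.032)).round(1); print(n,p.tolist())
    x0,y0=p.min(0).astype(int)-12;x1,y1=p.max(0).astype(int)+12
    for r in range(y0,y1,1): print(r,x0,''.join('B' if m[r,c] else ' .:-=+*#%@'[hsv[r,c,2]*10//256] for c in range(x0,x1)))
g=t['frame']; hsv=cv2.cvtColor(g,cv2.COLOR_RGB2HSV)
n=((hsv[:,:,2]>120)&(hsv[:,:,1]<60)).astype(np.uint8); z=np.zeros_like(n); z[138:158,142:195]=n[138:158,142:195]
for c in cv2.findContours(z,0,1)[0]:
    if cv2.contourArea(c)>20: print('sign',cv2.minAreaRect(onplane(t,c.reshape(-1,2),.172).astype(np.float32)*1000))
E
```

```text
scene [[357.2, 226.9], [356.5, 235.7], [326.9, 230.2], [328.3, 221.6]]<stdin>:11: RuntimeWarning: overflow encountered in scalar multiply
Traceback (most recent call last):
OverflowError: Python integer 256 out of bounds for uint8
```

```bash
python3 - <<'E'
from h import *
d=grab('scene'); t=grab('top')
for im,n,(x0,y0,x1,y1) in((d,'scene',(318,180,392,248)),(t,'top',(125,135,200,190))):
    hsv=cv2.cvtColor(im['frame'],cv2.COLOR_RGB2HSV).astype(int)
    m=((hsv[:,:,1]>80)&(hsv[:,:,2]<130)&(hsv[:,:,0]<14))
    print(n)
    for r in range(y0,y1): print(r,x0,''.join('B' if m[r,c] else ' .:-=+*#%@'[hsv[r,c,2]*10//256] for c in range(x0,x1)))
E
```

```text
scene
180 318 +++++++++++++++++++++++++++++++++++++++++++++++++++++++++++++++++++=++++++
181 318 ++++++++++++++++**++++++++++++++++++++++++++++++++++++++++++++++++++++++++
182 318 +++++++++++++++***%%%%**=+++++++++++++++++++++++++++++++++++++++++++++++++
183 318 +++++++++++++++%+=++++=+#%%%#**+*+++++++++++++++++++++++++++++++++++++++++
184 318 +++++++++++++++%=========+++++#%@%%*+++*++++++++++++++++++++++++++++++++++
185 318 +++++++++++++++@+==============+++++*##%%*+++*++++++++++++++++++++++++++++
186 318 +++++++++++++++@+=====================++++*#%%%******+++++++++++++++++++++
187 318 +++++++++++++++%+==========================+++=+*#%@%#*++*++++++++++++++++
188 318 +++++++++++++++%*=================================+++++#%%%#**++++++++++++
189 318 +++++++++++++-#%@*+++++=================================++==+#%+++++++++++
190 318 +++++++++++++-%@@@@@@@*++==++================================+%*++++++++++
191 318 ++++++++++++==@@@@@@@@@@@+++=--+*++===========================%+++++++++++
192 318 ++++++++++++-=@@@@@@@@@@%BBBBBBB+++=-==+++==================-=%+++++++++++
193 318 +++++++
[... 8473 characters left out ...]
BBBBBBBBB*=::===============
182 125 ========+%:-+*@@@@@@@@@@@@@@@#BBBBBBBBBBBBBBBBBBBBBBBBBB*-::===============
183 125 ========+%:-=*@@@@@@@@@@@@@@@#-BBBBBBBBBBBBBBBBBBBBBBBBB#=::===============
184 125 ========+#::-*@@@@@@@@@@@@@@@%%#*+-B---BBBBBBBBBBBBBBBBB%=::===============
185 125 ========+*::-*@@@@@@@@@@@@@@@@@%%%%%%%%%%%****+==-BBBBBB%=::===============
186 125 ========++:-+%@@@@@@@@@@@@@@@@@@@@@@@@@@@@%%%%%%%%%%%%%#%=:.===============
187 125 ========+=:-*@@@@@@@@@@@@@@@@@@@@@@@@@@@@@@@@@@@@@@@@@@%#=:.-==============
188 125 ========*-:-*@@@@@@@@@@@@@@@@@@@@@@@@@@@@@@@@@@@@@@@@@@%#-:.-==============
189 125 ========*:-=*@@@@@@@@@@@@@@@@@@@@@@@@@@@@@@@@@@@@@@@@@@%*-:.-=======-======
```

Box3 lies flat inside the tray's corner, and the sign is unchanged and square. Handing in.

```bash
python3 -c "
from station import job
print(job.close_job())"
```

```text
the job is handed in; nothing more can be done
None
```

The job is handed in, with no verdict returned: three boxes are in the tray (one got knocked into its corner but lies flat inside), the cover is fully open, the crank is flat on its mat and the sign's ring side faces the customers.

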